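# Make up two bottle-painting kits

## Robot

A 6-joint arm with a two-finger parallel gripper is mounted at the origin on the work surface. World frame = base frame: x ahead of the robot, y to its left, z up, the work surface at z = 0. Lengths are in m, angles in rad, forces in N, time in s.
With the tool pointing down it reaches from about 0.35 to 0.85 m from the base axis. Payload 8.1 kg.
Tool frame: the origin (TCP) lies at the very end of the fingers, on their centre line; the grasp point (between the pads) lies 19 mm behind it; z points along the fingers, x is the direction in which the jaws open and shut, and the axes are right-handed (so a half turn about z gives the same grasp; the last joint's range is limited). The gripper opens to 93 mm and grips with 3 to 60 N. Pads are 15 mm wide; open, the fingers measure 128 mm over their backs; the gripper's body (75 mm by 188 mm) begins 65 mm behind the grasp point.
Start: joints at [1.168, 0.13, 1.488, -0, 1.523, -0.085], TCP at [0.187, 0.57, 0.219] pointing down, gripper open.
Joint ranges: [-2.96, 2.96], [-0.89, 2.26], [0.02, 2.5], [-1.34, 4.48], [0, 2.73], [-2.66, 2.66]. Speed limits (rad/s): [2.39, 2.39, 2.79, 3.14, 3.14, 3.14].

## Interface

Orientations are given as a unit quaternion [x, y, z, w].
In Python, from cell import get_state, read_camera, finish_job gives the robot as it stands.
- The arm moves only by the tool step_arm, never from a script. Its argument "moves" is a list that holds one entry, the list of rows, each a list of 6 numbers: the shift along the tool's x, y, z in units of 30 mm (1.0 is 30 mm), then the turn, a rotation vector about the tool's x, y, z in rad. A call has 1 to 12 rows; each row shifts and turns the commanded pose from where the row before left it, along the tool's axes as they then stand; what a row does not reach is not made up. A row lasts 1/12 s, in which the tool goes at most 41.7 mm and 7.16 degrees, less where a joint would pass 70% of its speed; a pose out of reach is approached as far as the arm can. A call is refused whole if a number of a shift passes 1 or a number of a turn 0.125, either way. A call with a gripper value outside its range is refused whole. "claw" is the closure, from 0 (fully open) to 1 (shut), set as the call begins (left out, the last holds). The fingers move at their own pace and stop on an object; "grip_force" is the grip in N (left out, the last holds). Time passes only in rows, so rows that do not move let the fingers close. It gives the time, the measured TCP pose, the force and the opening at its end, in the units of the state.
- get_state(): the state, without advancing time (a new reading comes with each control period).
- read_camera(name): name is "side" or "top"; returns a dict with "frame" (420x560x3 uint8, red, green, blue), "depth" (420x560 float32, m along the optical axis (not along the pixel's ray), 0 where there is no reading), "K" (3x3 intrinsics, pixels), "dist" ([k1, k2, p1, p2, k3] as OpenCV has them; the pictures are not rectified), "position" and "rotation" of the camera in the world. Camera axes: x right, y up, looking along -z (the intrinsics and any distortion apply to the point x, -y, -z); pixel columns grow to the right and rows downward; lengths in m; the calibration is good to about 2 mm. A picture is of the moment at which its call begins.
- finish_job(): hands the job in, once; it reports no verdict.
The state is a dict: "t": time; "joint_positions": joint angles; "dq": joint speeds; "tau": joint torques, N m; "tool_pos": TCP position; "ee_rot": TCP orientation; "wrist_force": force on the tool from outside, world axes, zero at the start; "torque": the same for the moment, N m; "gripper_width": opening from 0.0 (shut) to 1.0 (fully open).
Only numpy, scipy, OpenCV 4.12 (cv2) and the standard library are available. Lean on these libraries where they do the work, as an engineer would, in place of code of your own. Each camera call takes 0.05 s, during which the arm holds its last target.

## Task

Make up two kits for the bottle painters. The long tray gets the bamboo wrist rest in its long narrow channel, the flat bottle in the bigger of the two other compartments and the lidded ink jar in the smaller one; the small tray gets the white water dish in its bigger compartment and the round bottle in its smaller one. Lift the wrist rest over the lip of its rack and draw it out from under the roof, set everything down gently and upright on the tray floors, knock nothing over, and leave the inkstone and the little red-brown box where they are.

Things in the scene. Friction and masses are not known exactly. Their poses are not given: they have to be found in the camera images.
- long_tray: Fixed brown wooden tray with paler rim and dividers, 254 (x) x 142 (y) mm, left or right of the robot, yaw within 0.12. Origin: centre of underside, z up. Floor 4 mm, 4 mm thick rim and dividers 10 mm above origin. Compartments (mm): wrist rest channel x -123..123, y -67..-17; bigger (flat bottle) x -123..23, y -13..67; smaller (ink jar) x 27..123, y -13..67.
- small_tray: Fixed brown wooden tray with paler rim and divider, 172 (x) x 88 (y) mm, on the other side from the long tray, yaw within 0.25. Origin: centre of underside, z up. Floor 4 mm, 4 mm thick rim and divider 10 mm above origin. Compartments (mm): bigger (water dish) x -82..10, y -40..40; smaller (round bottle) x 14..82, y -40..40.
- rack: Fixed dark wooden rack 250 (x) x 52 (y) x 58 mm. Origin: centre of underside, x to the far end, yaw within 0.1. Base 6 mm thick. Near end, x -125..-119: lip, top 16 mm above origin. x 47..125: roof, underside 52 mm, top 58 mm above origin, on side walls 42 mm apart; far end closed. No side walls between lip and roof. Wrist rest lies along it, far 54 to 60 mm under the roof.
- wrist_rest: Loose straw-coloured bamboo bar 220 (x) x 26 (y) x 18 mm, 50 to 90 g, lying in the rack parallel to it. Origin: centre of its underside, below the centre of mass; graspable there from above across its width. Raised level by 14 to 22 mm it clears lip and roof; draw it 70 mm along the rack's -x (towards the robot) before lifting it away.
- flat_bottle: Loose frosted-glass flask, pale grey-green, standing upright: flat round body 48 mm across (x) and 22 mm thick (y), centre 29 mm up, on a 30 x 20 mm foot, with a short neck 20 mm across at its lip; 65 mm high, 50 to 90 g. Origin: centre of its underside; y is through the flat faces (grip across these), z up. Yaw within 0.4 rad.
- round_bottle: Loose frosted-glass round bottle, pale grey-green, standing upright: straight body 34 mm in diameter up to 50 mm, then shoulder and narrow neck; 70 mm high, 45 to 80 g. Origin: centre of its underside, z up.
- water_dish: Loose open white porcelain dish, round, 56 mm in diameter outside with 4 mm wall, nearly straight sides, 34 mm high, 65 to 120 g. Origin: centre of its underside, z up.
- ink_jar: Loose round ink jar, white with a black lid (fixed on it), 42 mm in diameter, 36 mm high, straight sides, 60 to 105 g. Origin: centre of its underside, z up.
- inkstone: Bystander: loose black stone slab 70 x 46 mm, 16 mm high, with a hollow in its top. Origin: centre of its underside. Not part of a kit; leave it alone.
- gift_box: Bystander: loose closed red-brown box with a tan band, 58 x 44 x 32 mm. Origin: centre of its underside. Not part of a kit; leave it alone.

How it is judged:
At the end, for the whole second after the job is handed in: Each of the five things released and at rest in its own compartment of its own tray, its underside within 3 mm of the tray floor, upright within 0.06 rad (wrist rest within 0.15 rad of the tray's length); inkstone and red-brown box within 30 mm of where they stood (x of flat_bottle in the frame of long_tray between -0.116 and 0.016 m and y of flat_bottle in the frame of long_tray between -0.004 and 0.058 m and z of flat_bottle in the frame of long_tray between 0.001 and 0.007 m and angle between each of flat_bottle, ink_jar, wrist_rest, water_dish, round_bottle's own z axis and vertical below 0.06 rad and linear speed of each of flat_bottle, ink_jar, wrist_rest, water_dish, round_bottle below 0.02 m/s and angular speed of each of flat_bottle, ink_jar, wrist_rest, water_dish, round_bottle below 0.2 rad/s and x of ink_jar in the frame of long_tray between 0.044 and 0.106 m and y of ink_jar in the frame of long_tray between 0.004 and 0.05 m and z of ink_jar in the frame of long_tray between 0.001 and 0.007 m and x of wrist_rest in the frame of long_tray between -0.015 and 0.015 m and y of wrist_rest in the frame of long_tray between -0.056 and -0.028 m and z of wrist_rest in the frame of long_tray between 0.001 and 0.007 m and x of water_dish in the frame of small_tray between -0.058 and -0.014 m and y of water_dish in the frame of small_tray between -0.016 and 0.016 m and z of water_dish in the frame of small_tray between 0.001 and 0.007 m and x of round_bottle in the frame of small_tray between 0.027 and 0.069 m and y of round_bottle in the frame of small_tray between -0.027 and 0.027 m and z of round_bottle in the frame of small_tray between 0.001 and 0.007 m and angle between the x axis of wrist_rest and the x axis of long_tray, either way round below 0.15 rad and distance of each of inkstone, gift_box from where it was at the start of the episode below 0.03 m); the robot touches nothing.
It fails at once if a bottle, the dish or the jar is tipped over (more than 0.7 rad) (angle between any of flat_bottle, round_bottle, water_dish, ink_jar's own z axis and vertical above 0.7 rad).
It fails at once if the inkstone or the red-brown box is shifted by more than 30 mm (distance of any of inkstone, gift_box from where it was at the start of the episode above 0.03 m).
It fails at once if one of the five things is dropped (falls freely faster than 0.7 m/s, from more than about 25 mm) ((linear speed of flat_bottle above 0.7 m/s and contact force between the fingers and flat_bottle below 0.05 N) or (linear speed of ink_jar above 0.7 m/s and contact force between the fingers and ink_jar below 0.05 N) or (linear speed of wrist_rest above 0.7 m/s and contact force between the fingers and wrist_rest below 0.05 N) or (linear speed of water_dish above 0.7 m/s and contact force between the fingers and water_dish below 0.05 N) or (linear speed of round_bottle above 0.7 m/s and contact force between the fingers and round_bottle below 0.05 N)).
It fails at once if a bottle, the dish or the jar is rammed onto a tray (more than 80 N) (contact force between any of flat_bottle, round_bottle, water_dish, ink_jar and long_tray above 80 N or contact force between any of flat_bottle, round_bottle, water_dish, ink_jar and small_tray above 80 N).
It also fails if it takes over 128 s, if anything falls off the work surface, if the arm or the gripper's body presses on something with over 40 N, if the wrist force passes 120 N, or if a joint passes its speed limit or range.

## Working session

There is one attempt and no reset: what is moved stays moved. The work goes in short steps, Python scripts to look and compute and a tool call to move; the robot and the scene stay as the last step left them, time stands still between calls to the robot, and variables do not carry over. Pictures are saved under pics/ and viewed, and the job is handed in when it is done.

Besides the shell and the picture viewer there is one more tool, called after ">>>" as name(argument=value, ...), one argument or row to a line, values as JSON. step_arm: Moves the arm, as the interface text tells. Its arguments: {"type":"object","properties":{"moves":{"type":"array"},"claw":{"type":"number"},"grip_force":{"type":"number"}},"required":["moves"]}

```bash
mkdir -p pics; ls; python3 - <<'E'
from cell import get_state, read_camera
import cv2,numpy as np
print(get_state())
for n in("top","side"):
    c=read_camera(n); cv2.imwrite(f"pics/{n}0.png",c["frame"][:,:,::-1]); np.savez(f"{n}0.npz",**c)
    print(n,c["K"],c["dist"],c["position"],c["rotation"])
E
```

```text
pics
{'t': 0.0, 'joint_positions': array([ 1.16763291e+00,  1.31144108e-01,  1.48926095e+00,  1.37164956e-05,
        1.52298039e+00, -8.54099062e-02]), 'dq': array([ 0.00182145,  0.00169551,  0.00024282, -0.00154318, -0.00172998,
       -0.00074464]), 'tau': array([-1.37436178e-03, -5.59804523e+01, -4.91791356e+01,  7.71534140e-02,
        3.42892623e-02, -1.24121552e-04]), 'tool_pos': array([0.18722113, 0.56945863, 0.21760769]), 'ee_rot': array([ 8.10071879e-01,  5.86329897e-01, -7.71864245e-04,  4.55853414e-04]), 'wrist_force': array([ 1.14549076, -0.17852497, -0.46790981]), 'torque': array([ 0.04495592,  0.02180619, -0.02429488]), 'gripper_width': 0.9991132602055605}
top [[526.39520527   0.         287.14116869]
 [  0.         526.39520527 207.30069289]
 [  0.           0.           1.        ]] [-0.18264627  0.          0.          0.          0.        ] [ 0.37476383 -0.01653256  1.25486258] [-0.05637651  0.03972626  0.71223779 -0.69854194]
side [[493.89686507   0.         275.32566042]
 [  0.         493.89686507 211.52952182]
 [  0.           0.           1.        ]] [-0.04489153  0.          0.          0.          0.        ] [ 0.32216806 -0.78738007  0.5786253 ] [ 0.46929501 -0.05605729 -0.12028791  0.87301237]
```

View pics/top0.png

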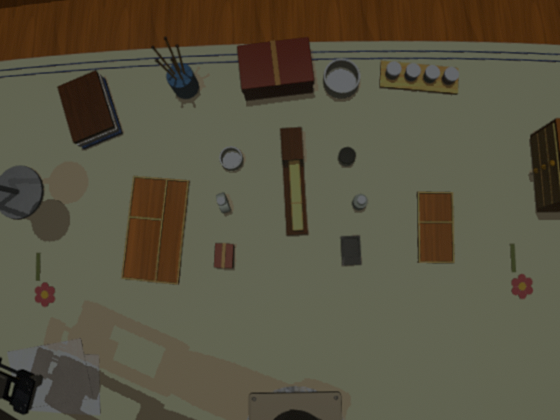

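View pics/side0.png

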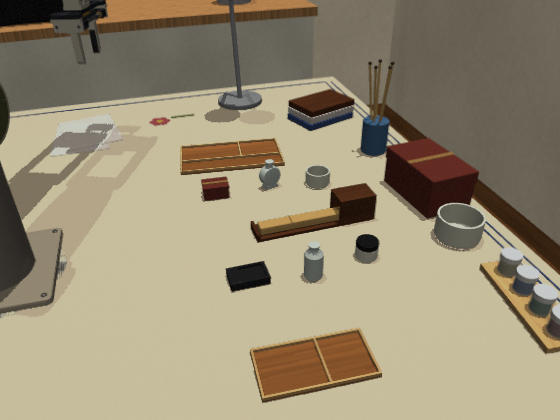

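```bash
cat > h.py <<'E'
import numpy as np,cv2
from scipy.spatial.transform import Rotation as R
def load(n,k=0): return dict(np.load(f"{n}{k}.npz"))
def snap(n,k):
    from cell import read_camera
    c=read_camera(n); np.savez(f"{n}{k}.npz",**c); cv2.imwrite(f"pics/{n}{k}.png",c["frame"][:,:,::-1]); return load(n,k)
def rot(c):
    r=np.array(c["rotation"]); return R.from_quat(r).as_matrix() if r.size==4 else r
def rays(c,px):
    p=cv2.undistortPoints(np.array(px,float).reshape(-1,1,2),c["K"],c["dist"]).reshape(-1,2)
    return np.c_[p[:,0],-p[:,1],-np.ones(len(p))]@rot(c).T   # scaled so depth=1
def plane(c,px,z):
    d=rays(c,px); o=c["position"]; return o+d*((z-o[2])/d[:,2])[:,None]
def cloud(c):
    h,w=c["depth"].shape; u,v=np.meshgrid(np.arange(w),np.arange(h))
    d=rays(c,np.c_[u.ravel(),v.ravel()]); P=c["position"]+d*c["depth"].reshape(-1,1)
    P[c["depth"].ravel()==0]=np.nan
    return P.reshape(h,w,3)
def proj(c,P):
    q=(np.array(P).reshape(-1,3)-c["position"])@rot(c); q=q*[1,-1,-1]
    return cv2.projectPoints(q,np.zeros(3),np.zeros(3),c["K"],c["dist"])[0].reshape(-1,2)
E
python3 - <<'E'
from h import *
for n in("top","side"):
    c=load(n); P=cloud(c); z=P[...,2]
    print(n,np.nanmin(z),np.nanpercentile(z,[5,30,50]))
    m=((z>0.006)&(z<0.1)&(P[...,0]>.25)&(P[...,0]<.8)&(abs(P[...,1])<.45)).astype(np.uint8)
    N,L,S,C=cv2.connectedComponentsWithStats(m)
    for i in range(1,N):
        if S[i,4]<30: continue
        q=P[L==i]; print(S[i],q.min(0).round(3),q.max(0).round(3),np.median(q,0).round(3))
    # enlarged crop
    b=(100,120,380,180) if n=="top" else (170,130,230,270)
    f=c["frame"][:,:,::-1]; x,y,w,h=b; s=2 
    g=cv2.resize(f[y:y+h,x:x+w],None,fx=s,fy=s,interpolation=cv2.INTER_CUBIC)
    g=np.clip(g*1.0*(1.8 if n=="top" else 1.2),0,255).astype(np.uint8)
    cv2.imwrite(f"pics/{n}0crop.png",g)
E
```

```text
top -0.7730168242396533 [-7.49708138e-01 -2.26144452e-03 -4.01360336e-04]
[106 109  17  29 317] [0.732 0.423 0.006] [0.799 0.45  0.059] [0.758 0.44  0.035]
[ 280  127   29  109 1879] [ 0.479 -0.037  0.006] [0.731 0.024 0.065] [ 0.628 -0.007  0.025]
[219 145  25  26 299] [0.638 0.117 0.006] [0.703 0.172 0.039] [0.668 0.146 0.025]
[337 146  19  20 277] [ 0.644 -0.153  0.006] [ 0.694 -0.111  0.042] [ 0.662 -0.131  0.035]
[ 121  176   68  109 1017] [0.367 0.251 0.006] [0.632 0.417 0.019] [0.519 0.326 0.009]
[417 191  37  72 243] [ 0.407 -0.388  0.006] [ 0.579 -0.297  0.018] [ 0.501 -0.305  0.009]
[216 193  15  21 206] [0.533 0.146 0.011] [0.579 0.177 0.07 ] [0.553 0.16  0.048]
[436 192  17  24  54] [ 0.519 -0.389  0.006] [ 0.576 -0.349  0.012] [ 0.571 -0.385  0.008]
[351 194  17  17 210] [ 0.535 -0.175  0.006] [ 0.568 -0.141  0.073] [ 0.548 -0.155  0.052]
[428 230  26  34 101] [ 0.403 -0.387  0.006] [ 0.482 -0.321  0.014] [ 0.422 -0.38   0.009]
[340 235  22  31 575] [ 0.405 -0.16   0.006] [ 0.475 -0.112  0.022] [ 0.44  -0.136  0.013]
[214 243  21  26 475] [0.403 0.138 0.007] [0.462 0.185
[... 197 characters left out ...]
105   50 1241] [0.366 0.141 0.006] [0.631 0.414 0.067] [0.541 0.271 0.01 ]
[306 165  24  23 480] [0.638 0.111 0.006] [0.693 0.17  0.037] [0.666 0.131 0.023]
[201 177  29  22 514] [0.403 0.134 0.006] [0.461 0.184 0.035] [0.431 0.142 0.031]
[ 251  183  126   58 2832] [ 0.479 -0.041  0.006] [0.732 0.022 0.061] [ 0.652 -0.024  0.024]
[355 234  25  27 542] [ 0.644 -0.158  0.006] [ 0.685 -0.116  0.038] [ 0.661 -0.147  0.033]
[304 241  20  39 640] [ 0.535 -0.18   0.006] [ 0.57  -0.15   0.072] [ 0.548 -0.172  0.043]
[226 261  45  29 887] [ 0.404 -0.164  0.006] [ 0.475 -0.114  0.019] [ 0.44  -0.142  0.014]
[ 250  328  132   72 1319] [ 0.404 -0.395  0.006] [ 0.578 -0.299  0.013] [ 0.501 -0.36   0.009]
```

View pics/top0crop.png

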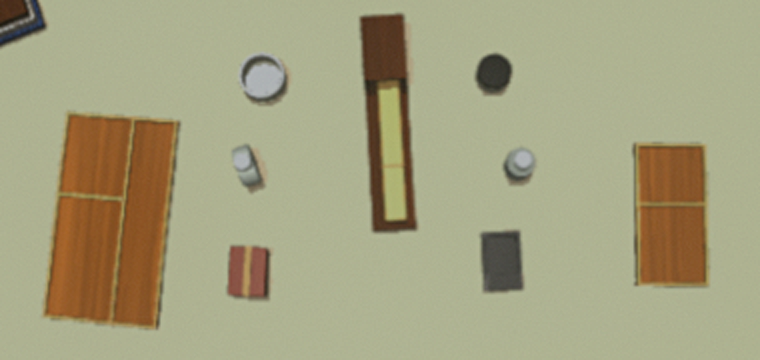

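View pics/side0crop.png

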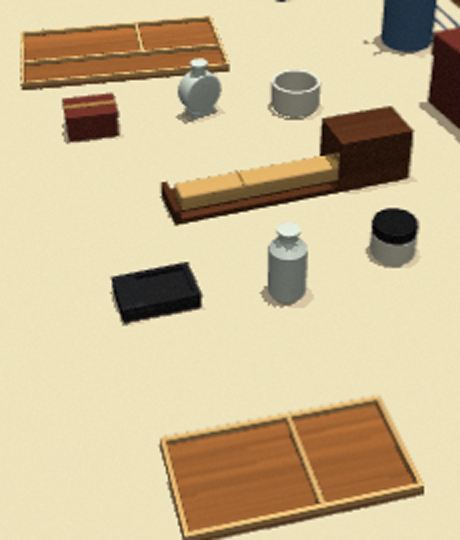

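```bash
python3 - <<'E'
from h import *
def rect(q):
    (cx,cy),(w,h),a=cv2.minAreaRect((q[:,:2]*1000).astype(np.float32))
    if w<h: w,h,a=h,w,a+90
    a=(a+90)%180-90
    return np.round([cx,cy,w,h,a,np.deg2rad(a)],3)
for n in("top","side"):
    c=load(n); P=cloud(c); f=c["frame"]; hsv=cv2.cvtColor(f,cv2.COLOR_RGB2HSV); z=P[...,2]
    x,y=P[...,0],P[...,1]
    print("==",n)
    # trays: saturated orange/brown, outer contour, plane z=.01
    for nm,b in (("long",(.33,.66,.23,.44)),("small",(.38,.6,-.42,-.27))):
        m=((hsv[...,1]>110)&(x>b[0])&(x<b[1])&(y>b[2])&(y<b[3])).astype(np.uint8)
        m=cv2.morphologyEx(m,cv2.MORPH_CLOSE,np.ones((5,5)))
        ct=max(cv2.findContours(m,0,cv2.CHAIN_APPROX_NONE)[0],key=cv2.contourArea)
        q=plane(c,ct.reshape(-1,2),.008); print(nm,rect(q))
    def sel(x0,x1,y0,y1,z0,z1): return P[(x>x0)&(x<x1)&(y>y0)&(y<y1)&(z>z0)&(z<z1)]
    q=sel(.4,.8,-.06,.05,.012,.07); print("rack", rect(q))
    for nm,b in dict(dish=(.62,.72,.1,.19,.030,.045),jar=(.63,.71,-.17,-.1,.030,.045),jarbody=(.63,.71,-.17,-.1,.01,.045),rbot=(.52,.585,-.19,-.13,.055,.08),rbody=(.52,.585,-.19,-.13,.01,.05),fneck=(.52,.59,.13,.19,.058,.08),fbody=(.52,.59,.13,.19,.015,.045),ink=(.39,.49,-.18,-.1,.012,.03),gift=(.39,.48,.12,.2,.025,.045)).items():
        q=sel(*b); print(nm,len(q),rect(q),"mid",(1000*(q.min(0)+q.max(0))/2).round(1), "zmax",q[:,2].max().round(3))
    m=((hsv[...,0]>18)&(hsv[...,0]<35)&(hsv[...,1]>90)&(x>.47)&(x<.68)&(y>-.05)&(y<.03)&(z>.016)).astype(np.uint8)
    m=cv2.morphologyEx(m,cv2.MORPH_CLOSE,np.ones((3,3)))
    ct=max(cv2.findContours(m,0,cv2.CHAIN_APPROX_NONE)[0],key=cv2.contourArea)
    q=plane(c,ct.reshape(-1,2),.024);print("wrist",rect(q), np.median(z[m>0]))
E
```

```text
== top
long [ 4.99337e+02  3.32667e+02  2.51885e+02  1.41295e+02 -5.83200e+00
 -1.02000e-01]
small [ 4.91289e+02 -3.43373e+02  1.69424e+02  8.56890e+01 -2.16400e+00
 -3.80000e-02]
rack [ 6.04986e+02 -6.29000e+00  2.51566e+02  5.22050e+01  2.17400e+00
  3.80000e-02]
dish 116 [665.849 143.738  54.867  54.543  58.379   1.019] mid [666.5 144.3  34.7] zmax 0.039
jar 237 [ 665.007 -132.605   41.008   39.37   -85.92    -1.5  ] mid [ 664.5 -132.7   36. ] zmax 0.042
jarbody 271 [ 664.195 -132.177   40.956   40.825   79.461    1.387] mid [ 664.7 -132.2   26.3] zmax 0.042
rbot 82 [ 5.52523e+02 -1.58933e+02  2.33260e+01  2.12300e+01 -1.69200e+00
 -3.00000e-02] mid [ 552.4 -159.    64.2] zmax 0.073
rbody 64 [ 551.37  -157.358   32.544   32.014   71.134    1.242] mid [ 551.6 -158.4   30.3] zmax 0.05
fneck 56 [557.146 162.035  18.409  16.518 -89.267  -1.558] mid [557.1 162.   65.3] zmax 0.07
fbody 76 [5.56989e+02 1.61391e+02 4.57360e+01 2.07100e+01 1.69340e+01 2.96000e-01] mid [556.1 161.6  30.7] zmax 0.045
ink 359 [ 4.39578e+02 -1.35708e+02  6.98150e+01  4.67230e+01  1.75400e+00
  3.10000e-02] mid
[... 963 characters left out ...]
max 0.072
rbody 358 [ 5.50917e+02 -1.67945e+02  3.36090e+01  2.27580e+01 -1.23310e+01
 -2.15000e-01] mid [ 552.2 -166.5   30.1] zmax 0.05
fneck 46 [558.095 160.598  18.843  18.391 -87.367  -1.525] mid [558.  160.7  62.5] zmax 0.067
fbody 237 [ 5.57280e+02  1.51887e+02  4.91640e+01  2.38210e+01 -5.45000e+00
 -9.50000e-02] mid [558.1 153.5  30.1] zmax 0.045
ink 624 [ 4.39978e+02 -1.39105e+02  7.06000e+01  4.95260e+01  1.10300e+00
  1.90000e-02] mid [ 439.9 -139.    15.3] zmax 0.019
gift 334 [ 4.32217e+02  1.58695e+02  5.76890e+01  4.82540e+01 -1.92200e+00
 -3.40000e-02] mid [432.2 158.9  30.1] zmax 0.035
wrist [ 5.72884e+02 -1.76390e+01  1.69829e+02  3.85520e+01  1.49100e+00
  2.60000e-02] nan
```

```bash
cat >> h.py <<'E'
def go(x,y,z,th):
    """print tool-frame shift (units of 30mm) from the measured pose to x,y,z (mm) & turn about tool z to th"""
    from cell import get_state
    s=get_state(); M=R.from_quat(s["ee_rot"]).as_matrix(); th0=np.arctan2(M[1,0],M[0,0])
    d=(np.array([x,y,z])/1000-s["tool_pos"])
    print("t",round(s["t"],2),"tcp",(1000*s["tool_pos"]).round(1),"th",th0.round(4),"tilt",M[:2,2].round(4),"w",round(93*s["gripper_width"],1),"F",s["wrist_force"].round(1))
    print("turn z",round(-(th-th0),4),"shift now",(M.T@d/.03).round(3))
    M2=M@R.from_rotvec([0,0,-(th-th0)]).as_matrix(); print("shift after turn",(M2.T@d/.03).round(3))
E
python3 - <<'E'
from h import *
c=load("side");P=cloud(c);x,y,z=P[...,0],P[...,1],P[...,2]
q=P[(x>.52)&(x<.59)&(y>.13)&(y<.2)&(z>.02)&(z<.042)]
A=np.c_[q[:,0],q[:,2],np.ones(len(q))]
k=np.linalg.lstsq(A,q[:,1],rcond=None)[0]; r=q[:,1]-A@k; g=abs(r)<.003
k=np.linalg.lstsq(A[g],q[g,1],rcond=None)[0];print("flask yaw",np.arctan(k[0]),k,g.sum(),len(q))
# wrist rest near end, in rack frame
for n in("top","side"):
    c=load(n);P=cloud(c);q=P[(abs(P[...,2]-.024)<.0035)&(P[...,0]>.48)&(P[...,0]<.64)&(abs(P[...,1]+.012)<.03)]
    print(n,len(q),q.min(0),q.max(0)); xs=q[:,0]
    b=[(a,np.median(q[(xs>a)&(xs<a+.03),1]).round(4)) for a in (.5,.53,.56,.59)]; print(b)
go(599,-11,218,1.606)
E
```

```text
flask yaw 0.15601169748716712 [0.1572899  0.02365026 0.06267371] 86 183
top 556 [ 0.48005638 -0.02556067  0.02051004] [0.6398965  0.00499466 0.0274807 ]
[(0.5, np.float64(-0.0138)), (0.53, np.float64(-0.0121)), (0.56, np.float64(-0.0106)), (0.59, np.float64(-0.0088))]
side 624 [ 0.48929429 -0.03047253  0.02053505] [0.63949504 0.00281753 0.02745232]
[(0.5, np.float64(-0.0168)), (0.53, np.float64(-0.0159)), (0.56, np.float64(-0.015)), (0.59, np.float64(-0.0139))]
t 0.1 tcp [187.3 569.5 217.7] th 1.253 tilt [-0.0006 -0.0015] w 92.9 F [-0.3 -0.4  0. ]
turn z -0.353 shift now [-1.4093e+01  1.9084e+01  1.0000e-02]
shift after turn [-1.9821e+01  1.3035e+01  1.0000e-02]
```

>>> step_arm(
  moves=[
    [[0,0,0,0,0,-0.118],[0,0,0,0,0,-0.118],[0,0,0,0,0,-0.118],[-0.5,0.3,0,0,0,0],[-0.95,0.62,0,0,0,0],[-0.95,0.62,0,0,0,0],[-0.95,0.62,0,0,0,0],[-0.95,0.62,0,0,0,0],[-0.95,0.62,0,0,0,0],[-0.95,0.62,0,0,0,0],[-0.95,0.62,0,0,0,0],[-0.95,0.62,0,0,0,0]],
  ],
  claw=0,
  grip_force=30,
)

```text
t: 1.1
tool_pos: [0.3544, 0.3313, 0.2183]
ee_rot: [0.694, 0.72, -0.0, -0.0]
wrist_force: [-0.8, 0.3, -0.4]
gripper_width: 1.0
```

>>> step_arm(
  moves=[
    [[-0.95,0.62,0,0,0,0],[-0.95,0.62,0,0,0,0],[-0.95,0.62,0,0,0,0],[-0.95,0.62,0,0,0,0],[-0.95,0.62,0,0,0,0],[-0.95,0.62,0,0,0,0],[-0.95,0.62,0,0,0,0],[-0.95,0.62,0,0,0,0],[-0.95,0.62,0,0,0,0],[-0.95,0.62,0,0,0,0],[-0.95,0.62,0,0,0,0],[0,0,0,0,0,0]],
  ],
)

```text
t: 2.1
tool_pos: [0.5717, 0.022, 0.2177]
ee_rot: [0.696, 0.718, -0.001, 0.001]
wrist_force: [0.3, 0.5, 0.1]
gripper_width: 1.001
```

```bash
python3 -c "
from h import *
go(599,-10.5,15,1.608)"
```

```text
t 2.1 tcp [571.7  22.  217.7] th 1.603 tilt [-0.0003 -0.0019] w 93.1 F [0.3 0.5 0.1]
turn z -0.005 shift now [-1.099  0.878  6.757]
shift after turn [-1.103  0.872  6.757]
```

>>> step_arm(
  moves=[
    [[-0.55,0.44,0,0,0,0],[-0.55,0.44,0.5,0,0,0],[0,0,0.9,0,0,0],[0,0,0.9,0,0,0],[0,0,0.9,0,0,0],[0,0,0.9,0,0,0],[0,0,0.5,0,0,0],[0,0,0.4,0,0,0],[0,0,0,0,0,0],[0,0,0,0,0,0]],
  ],
)

```text
t: 2.93
tool_pos: [0.597, -0.0049, 0.0684]
ee_rot: [0.694, 0.72, -0.0, -0.0]
wrist_force: [-0.4, 0.0, -0.2]
gripper_width: 0.997
```

```bash
python3 -c "
from h import *
go(599,-10.5,15,1.608)
c=snap('side',1);g=c['frame'][130:290,220:420,::-1];cv2.imwrite('pics/side1c.png',cv2.resize(g,None,fx=4,fy=3.75))
c=snap('top',1);g=c['frame'][110:250,250:350,::-1];cv2.imwrite('pics/top1c.png',np.clip(cv2.resize(g,None,fx=4,fy=4)*1.8,0,255))
"
```

```text
t 2.93 tcp [597.   -4.9  68.4] th 1.6071 tilt [-0.0011  0.0001] w 92.8 F [-0.4  0.  -0.2]
turn z -0.0009 shift now [-0.188  0.063  1.78 ]
shift after turn [-0.188  0.063  1.78 ][ WARN:0@2.608] global loadsave.cpp:1063 imwrite_ Unsupported depth image for selected encoder is fallbacked to CV_8U.
```

View pics/side1c.png

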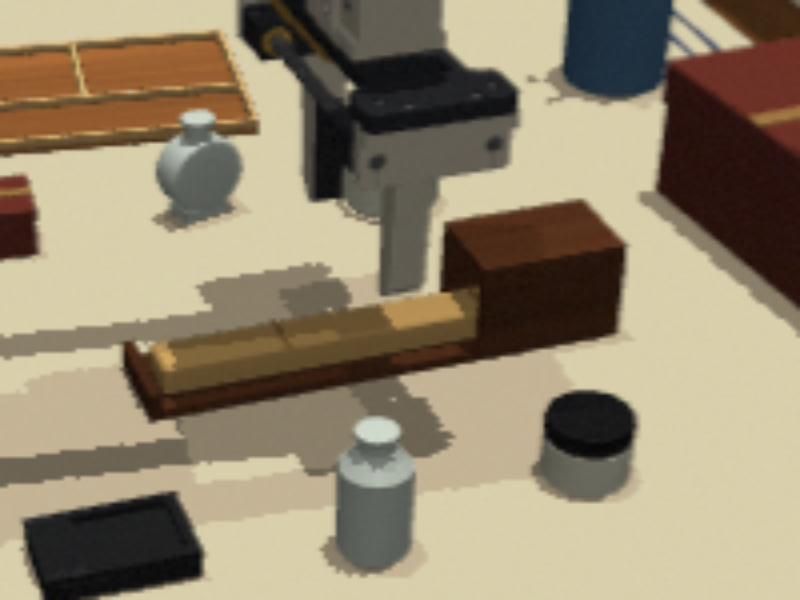

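View pics/top1c.png

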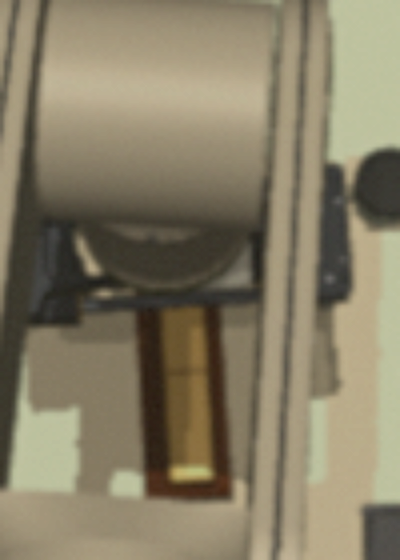

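```bash
python3 -c "
from h import *
c=load('side',1)
print(proj(c,[[.5895,-.0689,.0684],[.6045,-.0689,.0684]]))
P=cloud(c); q=P[195:207,317:325].reshape(-1,3); print(np.median(q,0),q.min(0),q.max(0))
print(plane(c,[[315.5,208],[326,208]],.0684))
"
```

```text
[[316.69007803 212.42452435]
 [324.30150871 211.15544949]]
[ 0.59732734 -0.06579193  0.09158286] [ 0.58989071 -0.06835426  0.07588963] [ 0.60576891 -0.0628894   0.10435887]
[[ 0.59230311 -0.05406416  0.0684    ]
 [ 0.61123639 -0.05968624  0.0684    ]]
```

>>> step_arm(
  moves=[
    [[-0.22,0.06,0.3,0,0,0],[0,0,0.5,0,0,0],[0,0,0.5,0,0,0],[0,0,0.3,0,0,0],[0,0,0.18,0,0,0],[0,0,0,0,0,0],[0,0,0,0,0,0]],
  ],
)

```text
t: 3.62
tool_pos: [0.5996, -0.0117, 0.0155]
ee_rot: [0.694, 0.72, 0.0, 0.0]
wrist_force: [0.4, 0.4, 0.5]
gripper_width: 1.001
```

>>> step_arm(
  moves=[
    [[0,0,0,0,0,0],[0,0,0,0,0,0],[0,0,0,0,0,0],[0,0,0,0,0,0],[0,0,0,0,0,0],[0,0,0,0,0,0],[0,0,0,0,0,0],[0,0,0,0,0,0]],
  ],
  claw=0.6,
  grip_force=10,
)

```text
t: 4.28
tool_pos: [0.5994, -0.0116, 0.0152]
ee_rot: [0.694, 0.72, -0.0, -0.0]
wrist_force: [0.3, -0.5, 0.0]
gripper_width: 0.48
```

```bash
python3 -c "
from h import *
go(599,-12,15,1.608)
c=snap('side',2);g=c['frame'][150:260,230:390,::-1];cv2.imwrite('pics/side2c.png',cv2.resize(g,None,fx=5,fy=5))
"
```

```text
t 4.28 tcp [599.4 -11.6  15.2] th 1.607 tilt [-0.  0.] w 44.6 F [ 0.3 -0.5  0. ]
turn z -0.001 shift now [-0.012 -0.013  0.008]
shift after turn [-0.012 -0.013  0.008]
```

View pics/side2c.png

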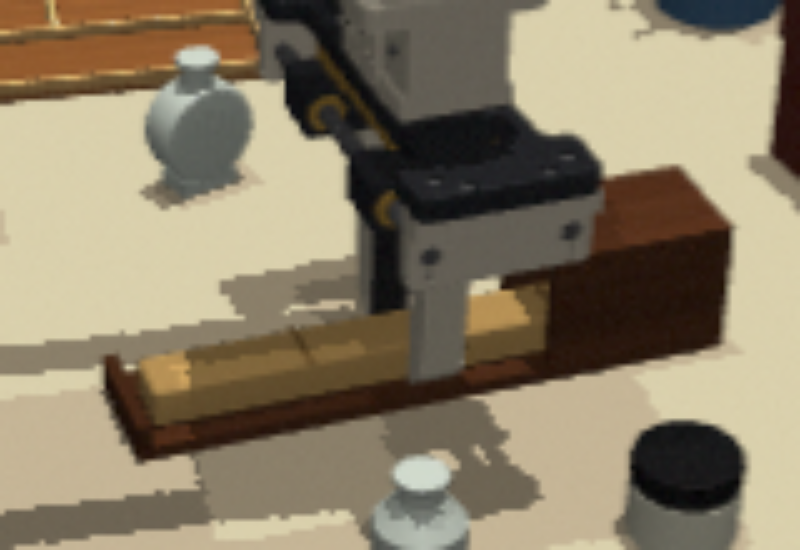

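>>> step_arm(
  moves=[
    [[0,0,0,0,0,0],[0,0,0,0,0,0],[0,0,0,0,0,0],[0,0,0,0,0,0],[0,0,0,0,0,0],[0,0,0,0,0,0],[0,0,0,0,0,0],[0,0,0,0,0,0]],
  ],
  claw=1,
  grip_force=15,
)

```text
t: 5.0
tool_pos: [0.5994, -0.0116, 0.0152]
ee_rot: [0.694, 0.72, 0.0, -0.0]
wrist_force: [0.2, -0.3, -0.8]
gripper_width: 0.275
```

>>> step_arm(
  moves=[
    [[0,0,0,0,0,0],[0,0,0,0,0,0],[0,0,0,0,0,0]],
  ],
  grip_force=40,
)

```text
t: 5.25
tool_pos: [0.5994, -0.0116, 0.0152]
ee_rot: [0.694, 0.72, -0.0, 0.0]
wrist_force: [-0.2, 0.6, -1.3]
gripper_width: 0.274
```

>>> step_arm(
  moves=[
    [[0,0,-0.1,0,0,0],[0,0,-0.15,0,0,0],[0,0,-0.15,0,0,0],[0,0,-0.15,0,0,0],[0,0,-0.07,0,0,0],[0,0,0,0,0,0]],
  ],
)

```text
t: 5.75
tool_pos: [0.6002, -0.0117, 0.035]
ee_rot: [0.694, 0.72, 0.001, 0.001]
wrist_force: [0.1, -0.0, 1.0]
gripper_width: 0.276
```

```bash
python3 -c "
from h import *
go(599,-12,33,1.608)
c=snap('side',3);g=c['frame'][150:260,230:390,::-1];cv2.imwrite('pics/side3c.png',cv2.resize(g,None,fx=5,fy=5))
"
```

```text
t 5.75 tcp [600.2 -11.7  35. ] th 1.607 tilt [ 0.0018 -0.0002] w 25.7 F [ 0.1 -0.   1. ]
turn z -0.001 shift now [-0.009 -0.04   0.068]
shift after turn [-0.009 -0.04   0.068]
```

View pics/side3c.png

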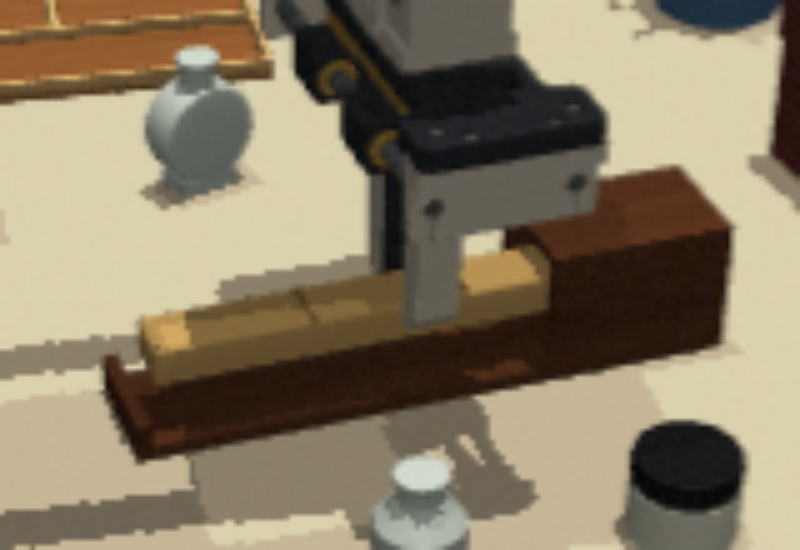

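>>> step_arm(
  moves=[
    [[0,0,0.04,0,0,0],[0,-0.2,0,0,0,0],[0,-0.35,0,0,0,0],[0,-0.4,0,0,0,0],[0,-0.4,0,0,0,0],[0,-0.4,0,0,0,0],[0,-0.4,0,0,0,0],[0,-0.35,0,0,0,0],[0,-0.2,0,0,0,0],[0,0,0,0,0,0]],
  ],
)

```text
t: 6.63
tool_pos: [0.5168, -0.0145, 0.0321]
ee_rot: [0.694, 0.72, -0.0, -0.001]
wrist_force: [-0.6, -0.1, -1.5]
gripper_width: 0.269
```

>>> step_arm(
  moves=[
    [[0,0,-0.3,0,0,0],[0,0,-0.6,0,0,0],[0,0,-0.7,0,0,0],[0,0,-0.7,0,0,0],[0,0,-0.5,0,0,0],[0,0,-0.2,0,0,0],[0,0,0,0,0,0],[0,0,0,0,0,0]],
  ],
)

```text
t: 7.3
tool_pos: [0.5188, -0.0146, 0.1226]
ee_rot: [0.694, 0.72, 0.0, 0.0]
wrist_force: [-0.7, -0.2, 0.0]
gripper_width: 0.273
```

```bash
python3 - <<'E'
from h import *
go(495,289,150,1.469)
from cell import get_state
s=get_state(); T=s["tool_pos"];M=R.from_quat(s["ee_rot"]).as_matrix()
for n in("side","top"):
    c=snap(n,4);P=cloud(c);Q=(P-T)@M  # tool frame
    f=c["frame"];hsv=cv2.cvtColor(f,cv2.COLOR_RGB2HSV)
    m=(hsv[...,0]>12)&(hsv[...,0]<35)&(hsv[...,1]>70)&(abs(Q[...,0])<.03)&(abs(Q[...,1])<.13)&(abs(Q[...,2])<.02)
    q=Q[m]; print(n,m.sum(),q.min(0).round(4),q.max(0).round(4),np.median(q,0).round(4))
    t=q[abs(q[:,2]+.0085)<.004]; print(" tool x extents of top face",np.percentile(t[:,0],[2,50,98]).round(4),"y",np.percentile(t[:,1],[1,99]).round(4),"z",np.median(t[:,2]))
    y,x=np.where(m); g=f[max(0,y.min()-40):y.max()+40,x.min()-40:x.max()+40,::-1]; cv2.imwrite(f'pics/{n}4c.png',cv2.resize(g,None,fx=3,fy=3))
E
```

```text
t 7.3 tcp [518.8 -14.6 122.6] th 1.607 tilt [ 0.0005 -0.0001] w 25.3 F [-0.7 -0.2  0. ]
turn z 0.138 shift now [10.141 -0.425 -0.914]
shift after turn [ 9.986 -1.816 -0.914]
side 1504 [-0.0267 -0.1102 -0.0193] [0.0149 0.1105 0.0094] [-0.0109 -0.015  -0.0071]
 tool x extents of top face [-0.0142 -0.0045  0.0111] y [-0.1087  0.1065] z -0.008743806046934834
top 502 [-0.0113 -0.1106 -0.0137] [ 0.0146 -0.0219 -0.    ] [ 0.0016 -0.0671 -0.0071]
 tool x extents of top face [-0.0103  0.0018  0.0142] y [-0.11   -0.0233] z -0.007531702684916205
```

View pics/side4c.png

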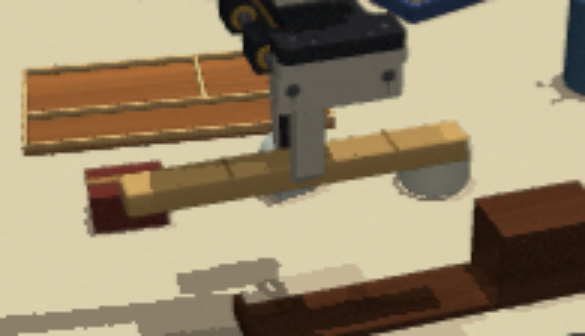

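>>> step_arm(
  moves=[
    [[0,0,0,0,0,0.046],[0,0,0,0,0,0.046],[0,0,0,0,0,0.046],[0.3,-0.06,0,0,0,0],[0.7,-0.13,0,0,0,0],[1,-0.18,0,0,0,0],[1,-0.18,0,0,0,0],[1,-0.18,0,0,0,0],[1,-0.18,0,0,0,0],[1,-0.18,0,0,0,0],[1,-0.18,0,0,0,0],[1,-0.18,0,0,0,0]],
  ],
)

```text
t: 8.4
tool_pos: [0.4982, 0.2305, 0.1216]
ee_rot: [0.742, 0.671, -0.001, -0.0]
wrist_force: [0.1, 1.2, -0.4]
gripper_width: 0.275
```

>>> step_arm(
  moves=[
    [[1,-0.18,0,0,0,0],[0.7,-0.13,0,0,0,0],[0.3,-0.06,0,0,0,0],[0,0,0.3,0,0,0],[0,0,0.6,0,0,0],[0,0,0.6,0,0,0],[0,0,0.4,0,0,0],[0,0,0.2,0,0,0],[0,0,0,0,0,0],[0,0,0,0,0,0]],
  ],
)

```text
t: 9.23
tool_pos: [0.4946, 0.2888, 0.0595]
ee_rot: [0.742, 0.67, -0.0, -0.0]
wrist_force: [0.3, -0.2, -0.1]
gripper_width: 0.272
```

```bash
python3 - <<'E'
from h import *
go(494.7,288.8,13.5,1.469)
for n in("side","top"):
    c=snap(n,5); x,y,w,h=(160,110,190,110) if n=="side" else (110,160,110,140)
    cv2.imwrite(f'pics/{n}5c.png',cv2.resize(c["frame"][y:y+h,x:x+w,::-1],None,fx=4,fy=4))
E
```

```text
t 9.23 tcp [494.6 288.8  59.5] th 1.4684 tilt [-0.0006 -0.0004] w 25.3 F [ 0.3 -0.2 -0.1]
turn z -0.0006 shift now [-0.     0.004  1.534]
shift after turn [-0.     0.004  1.534]
```

View pics/side5c.png

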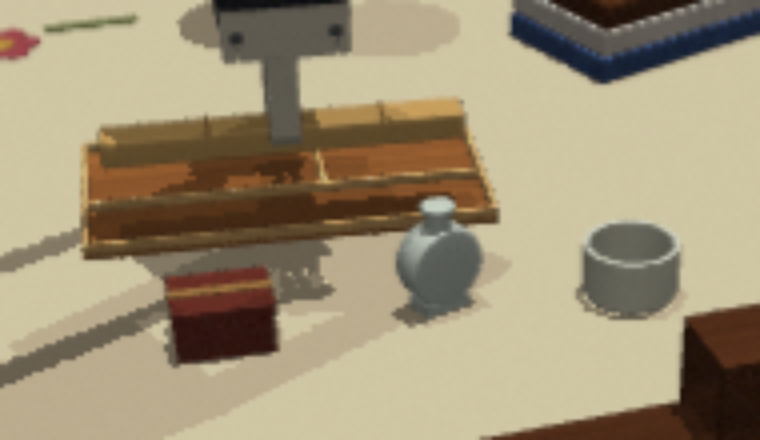

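View pics/top5c.png

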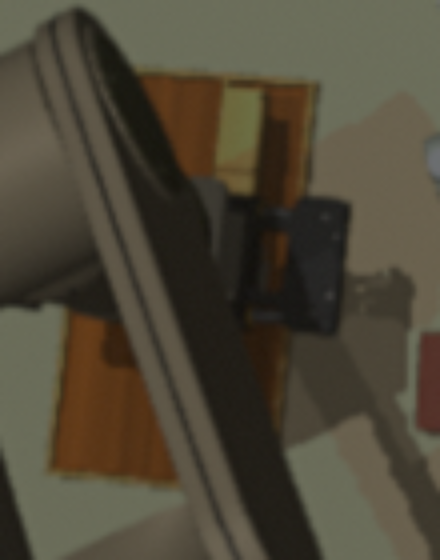

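>>> step_arm(
  moves=[
    [[0,0,0.3,0,0,0],[0,0,0.4,0,0,0],[0,0,0.35,0,0,0],[0,0,0.2,0,0,0],[0,0,0.15,0,0,0],[0,0,0.07,0,0,0],[0,0,0.05,0,0,0],[0,0,0,0,0,0],[0,0,0,0,0,0]],
  ],
)

```text
t: 10.08
tool_pos: [0.4949, 0.2896, 0.0144]
ee_rot: [0.742, 0.67, 0.0, 0.0]
wrist_force: [0.1, 0.1, -1.4]
gripper_width: 0.274
```

```bash
python3 - <<'E'
from h import *
go(494.7,288.8,13.3,1.469)
E
```

```text
t 10.08 tcp [494.9 289.6  14.4] th 1.469 tilt [0.0005 0.0002] w 25.5 F [ 0.1  0.1 -1.4]
turn z 0.0 shift now [-0.028 -0.004  0.036]
shift after turn [-0.028 -0.004  0.036]
```

>>> step_arm(
  moves=[
    [[0,0,0.03,0,0,0],[0,0,0,0,0,0],[0,0,0,0,0,0]],
  ],
  grip_force=10,
)

```text
t: 10.33
tool_pos: [0.4948, 0.2896, 0.0134]
ee_rot: [0.742, 0.67, 0.0, 0.0]
wrist_force: [-0.5, 0.6, -1.3]
gripper_width: 0.277
```

>>> step_arm(
  moves=[
    [[0,0,0,0,0,0],[0,0,0,0,0,0],[0,0,0,0,0,0],[0,0,0,0,0,0]],
  ],
  claw=0.5,
)

```text
t: 10.67
tool_pos: [0.4947, 0.2895, 0.0132]
ee_rot: [0.742, 0.67, 0.0, 0.0]
wrist_force: [0.2, 0.2, -0.4]
gripper_width: 0.486
```

>>> step_arm(
  moves=[
    [[0,0,-0.2,0,0,0],[0,0,-0.5,0,0,0],[0,0,-0.9,0,0,0],[0,0,-0.9,0,0,0],[0,0,-0.9,0,0,0],[0,0,-0.6,0,0,0],[0,0,-0.2,0,0,0],[0,0,0,0,0,0]],
  ],
  claw=0,
)

```text
t: 11.33
tool_pos: [0.496, 0.2901, 0.1417]
ee_rot: [0.742, 0.67, 0.002, 0.001]
wrist_force: [0.2, 0.7, -0.1]
gripper_width: 0.987
```

```bash
python3 - <<'E'
from h import *
go(557.3,160,140,1.571+.22)
for n in("side","top"):
    c=snap(n,6); x,y,w,h=(160,110,190,110) if n=="side" else (110,160,140,140)
    cv2.imwrite(f'pics/{n}6c.png',cv2.resize(c["frame"][y:y+h,x:x+w,::-1],None,fx=4,fy=4))
E
```

```text
t 11.33 tcp [496.  290.1 141.7] th 1.469 tilt [0.0039 0.0018] w 91.8 F [ 0.2  0.7 -0.1]
turn z -0.322 shift now [-4.107  2.474  0.055]
shift after turn [-4.679  1.047  0.055]
```

View pics/side6c.png

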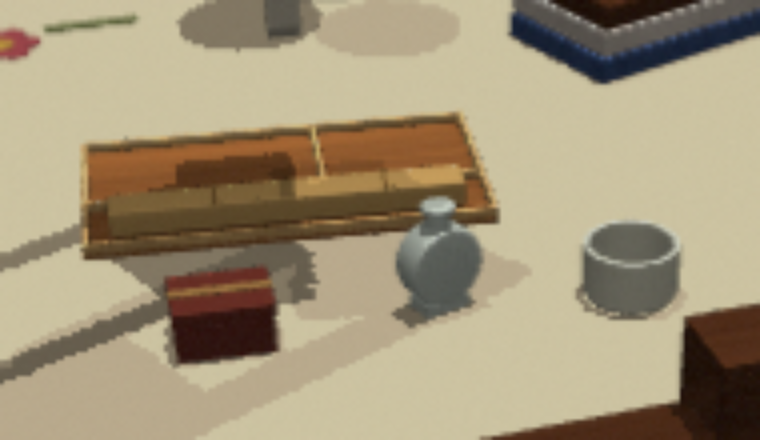

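View pics/top6c.png

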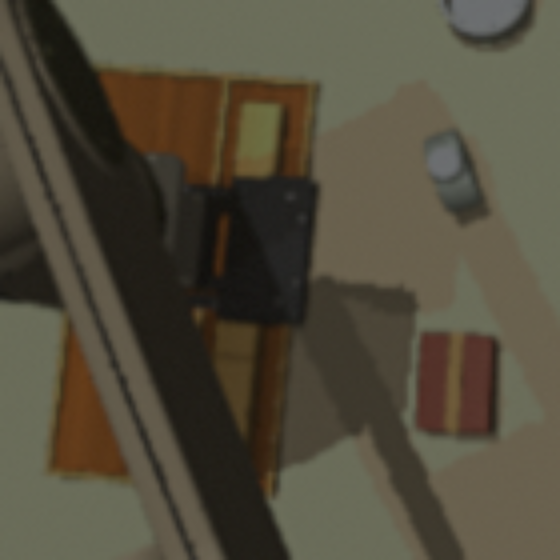

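```bash
python3 - <<'E'
from h import *
rng=np.random.default_rng(0)
for k in (0,6):
  c=load("side",k);P=cloud(c);x,y,z=P[...,0],P[...,1],P[...,2]
  q=P[(x>.52)&(x<.60)&(y>.13)&(y<.2)&(z>.012)&(z<.047)]
  best=(0,)
  for _ in range(3000):
    a,b=q[rng.integers(len(q),size=2)]
    d=(b-a)[:2]; L=np.hypot(*d)
    if L<.015: continue
    n=np.array([-d[1],d[0]])/L; g=abs((q[:,:2]-a[:2])@n)<.0015
    if g.sum()>best[0]: best=(g.sum(),g)
  w=q[best[1]][:,:2]; u=np.linalg.svd(w-w.mean(0),full_matrices=False)[2][0]
  print("side yaw",np.arctan(u[1]/u[0]),best[0],len(q),w.min(0),w.max(0))
  c=load("top",k);P=cloud(c);x,y,z=P[...,0],P[...,1],P[...,2]
  for a,b in((.008,.05),(.02,.045),(.025,.055)):
    q=P[(x>.52)&(x<.60)&(y>.13)&(y<.2)&(z>a)&(z<b)]
    print(cv2.minAreaRect((q[:,:2]*1000).astype(np.float32)),len(q))
E
```

```text
side yaw 0.29945688487919425 129 268 [0.53849149 0.14317956] [0.58206739 0.15843269]
((561.8690795898438, 161.6332550048828), (57.530818939208984, 31.26352310180664), 0.3527495265007019) 121
((556.9890747070312, 161.3910369873047), (45.73627471923828, 20.709735870361328), 16.934471130371094) 73
((556.7136840820312, 162.44549560546875), (45.76154327392578, 22.615253448486328), 17.429784774780273) 140
side yaw 0.30497943966690616 143 272 [0.53884642 0.1438726 ] [0.58232981 0.15920703]
((557.0089111328125, 162.51358032226562), (47.755126953125, 22.77968406677246), 19.144371032714844) 118
((557.0326538085938, 162.01535034179688), (47.90007019042969, 22.48416519165039), 22.189945220947266) 69
((557.0089111328125, 162.51358032226562), (47.755126953125, 22.77968406677246), 19.144371032714844) 139
```

```bash
python3 - <<'E'
from h import *
go(557.2,160,80,1.871)
E
```

```text
t 11.43 tcp [494.1 289.2 138.1] th 1.469 tilt [-0.001  -0.0005] w 92.4 F [-0.1 -0.4 -0.7]
turn z -0.402 shift now [-4.071  2.531  1.938]
shift after turn [-4.737  0.736  1.938]
```

>>> step_arm(
  moves=[
    [[0,0,0,0,0,-0.1],[0,0,0,0,0,-0.1],[0,0,0,0,0,-0.1],[0,0,0,0,0,-0.102],[-0.5,0.1,0,0,0,0],[-0.95,0.14,0,0,0,0],[-0.95,0.14,0,0,0,0],[-0.95,0.14,0,0,0,0],[-0.9,0.14,0,0,0,0],[-0.48,0.08,0.5,0,0,0],[0,0,0.8,0,0,0],[0,0,0.6,0,0,0]],
  ],
)

```text
t: 12.43
tool_pos: [0.5566, 0.1588, 0.0787]
ee_rot: [0.594, 0.804, -0.001, -0.001]
wrist_force: [-1.4, -0.1, -0.9]
gripper_width: 0.999
```

>>> step_arm(
  moves=[
    [[0,0,0,0,0,0],[0,0,0,0,0,0]],
  ],
)

```text
t: 12.6
tool_pos: [0.5554, 0.16, 0.0792]
ee_rot: [0.593, 0.805, -0.002, -0.002]
wrist_force: [0.1, 0.3, 0.2]
gripper_width: 1.0
```

```bash
python3 - <<'E'
from h import *
go(557.2,160,12.5,1.871)
c=snap("side",7); cv2.imwrite(f'pics/side7c.png',cv2.resize(c["frame"][100:210,200:360,::-1],None,fx=5,fy=5))
E
```

```text
t 12.6 tcp [555.4 160.   79.2] th 1.8708 tilt [-0.0059 -0.0011] w 93.0 F [0.1 0.3 0.2]
turn z -0.0002 shift now [-0.018  0.073  2.222]
shift after turn [-0.018  0.073  2.222]
```

View pics/side7c.png

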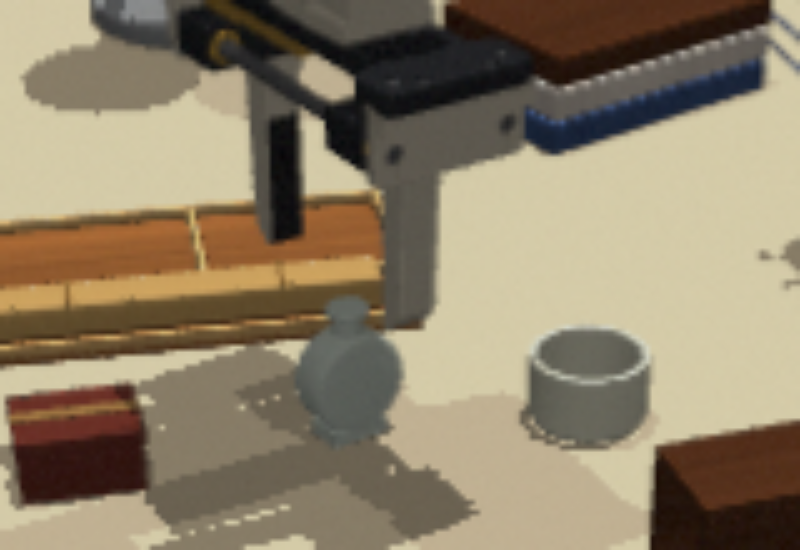

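>>> step_arm(
  moves=[
    [[0,0.04,0.3,0,0,0],[0,0,0.6,0,0,0],[0,0,0.6,0,0,0],[0,0,0.4,0,0,0],[0,0,0.2,0,0,0],[0,0,0.1,0,0,0],[0,0,0,0,0,0],[0,0,0,0,0,0]],
  ],
)

```text
t: 13.32
tool_pos: [0.5596, 0.161, 0.017]
ee_rot: [0.593, 0.805, 0.0, 0.0]
wrist_force: [-0.9, 0.2, -0.4]
gripper_width: 1.002
```

>>> step_arm(
  moves=[
    [[0,0,0,0,0,0],[0,0,0,0,0,0],[0,0,0,0,0,0],[0,0,0,0,0,0],[0,0,0,0,0,0],[0,0,0,0,0,0],[0,0,0,0,0,0],[0,0,0,0,0,0],[0,0,0,0,0,0],[0,0,0,0,0,0],[0,0,0,0,0,0],[0,0,0,0,0,0]],
  ],
  claw=0.7,
  grip_force=6,
)

```text
t: 14.32
tool_pos: [0.5589, 0.1608, 0.0161]
ee_rot: [0.593, 0.805, -0.0, -0.0]
wrist_force: [-0.0, 0.1, -0.7]
gripper_width: 0.305
```

>>> step_arm(
  moves=[
    [[0,0,0,0,0,0],[0,0,0,0,0,0],[0,0,0,0,0,0],[0,0,0,0,0,0],[0,0,0,0,0,0],[0,0,0,0,0,0],[0,0,0,0,0,0]],
  ],
  claw=1,
)

```text
t: 14.9
tool_pos: [0.5589, 0.1608, 0.0161]
ee_rot: [0.593, 0.805, -0.0, -0.0]
wrist_force: [0.4, 0.1, 0.0]
gripper_width: 0.241
```

```bash
python3 - <<'E'
from h import *
go(557.2,160,12.5,1.871)
c=snap("side",8); cv2.imwrite(f'pics/side8c.png',cv2.resize(c["frame"][100:210,200:360,::-1],None,fx=5,fy=5))
E
```

```text
t 14.9 tcp [558.9 160.8  16.1] th 1.871 tilt [-0.0001  0.    ] w 22.4 F [0.4 0.1 0. ]
turn z -0.0 shift now [-0.01  -0.062  0.12 ]
shift after turn [-0.01  -0.062  0.12 ]
```

View pics/side8c.png

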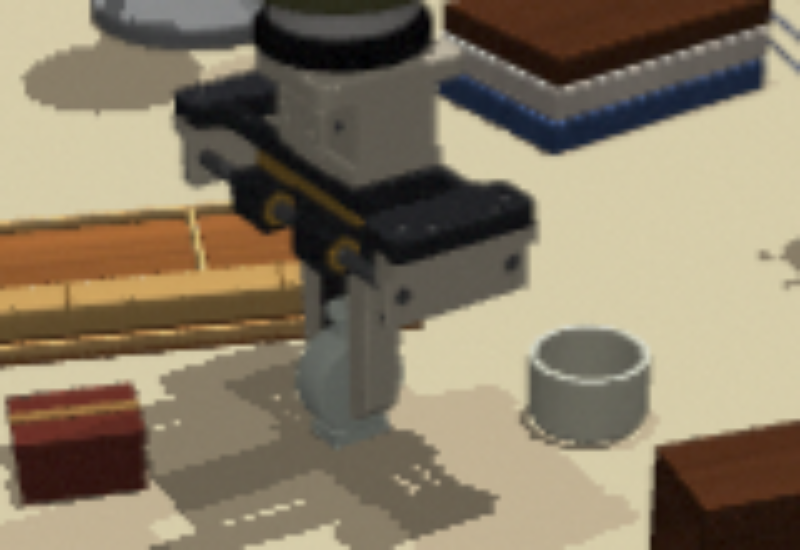

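>>> step_arm(
  moves=[
    [[0,0,0,0,0,0],[0,0,0,0,0,0],[0,0,-0.15,0,0,0],[0,0,-0.3,0,0,0],[0,0,-0.6,0,0,0],[0,0,-0.7,0,0,0],[0,0,-0.7,0,0,0],[0,0,-0.5,0,0,0],[0,0,-0.3,0,0,0],[0,0,0,0,0,0]],
  ],
  grip_force=20,
)

```text
t: 15.78
tool_pos: [0.5608, 0.1612, 0.117]
ee_rot: [0.593, 0.805, 0.002, 0.002]
wrist_force: [0.1, 0.2, -0.6]
gripper_width: 0.233
```

```bash
python3 - <<'E'
from h import *
go(452,362.6,110,1.469)
E
```

```text
t 15.78 tcp [560.8 161.2 117. ] th 1.871 tilt [0.0049 0.0009] w 21.7 F [ 0.1  0.2 -0.6]
turn z 0.402 shift now [ 7.487 -1.48   0.223]
shift after turn [ 6.311 -4.291  0.223]
```

>>> step_arm(
  moves=[
    [[0,0,0,0,0,0.1],[0,0,0,0,0,0.1],[0,0,0,0,0,0.1],[0,0,0,0,0,0.1],[0.4,-0.27,0,0,0,0],[0.8,-0.54,0,0,0,0],[0.8,-0.54,0,0,0,0],[0.8,-0.54,0,0,0,0],[0.8,-0.54,0,0,0,0],[0.8,-0.54,0,0,0,0],[0.8,-0.54,0,0,0,0],[0.6,-0.4,0,0,0,0]],
  ],
)

```text
t: 16.78
tool_pos: [0.457, 0.3477, 0.1127]
ee_rot: [0.74, 0.672, -0.001, -0.0]
wrist_force: [0.7, 0.4, -1.2]
gripper_width: 0.235
```

>>> step_arm(
  moves=[
    [[0.4,-0.27,0.3,0,0,0],[0.1,-0.07,0.6,0,0,0],[0,0,0.6,0,0,0],[0,0,0.4,0,0,0],[0,0,0.3,0,0,0],[0,0,0,0,0,0],[0,0,0,0,0,0]],
  ],
)

```text
t: 17.37
tool_pos: [0.4505, 0.3612, 0.0472]
ee_rot: [0.741, 0.671, -0.001, -0.0]
wrist_force: [0.3, 0.0, -0.0]
gripper_width: 0.236
```

```bash
python3 - <<'E'
from h import *
go(452,362.6,20.5,1.469)
c=snap("side",9); cv2.imwrite(f'pics/side9c.png',cv2.resize(c["frame"][80:190,160:320,::-1],None,fx=5,fy=5))
E
```

```text
t 17.37 tcp [450.5 361.2  47.2] th 1.4713 tilt [-0.0011 -0.0007] w 22.0 F [ 0.3  0.  -0. ]
turn z 0.0023 shift now [0.051 0.046 0.889]
shift after turn [0.051 0.046 0.889]
```

View pics/side9c.png

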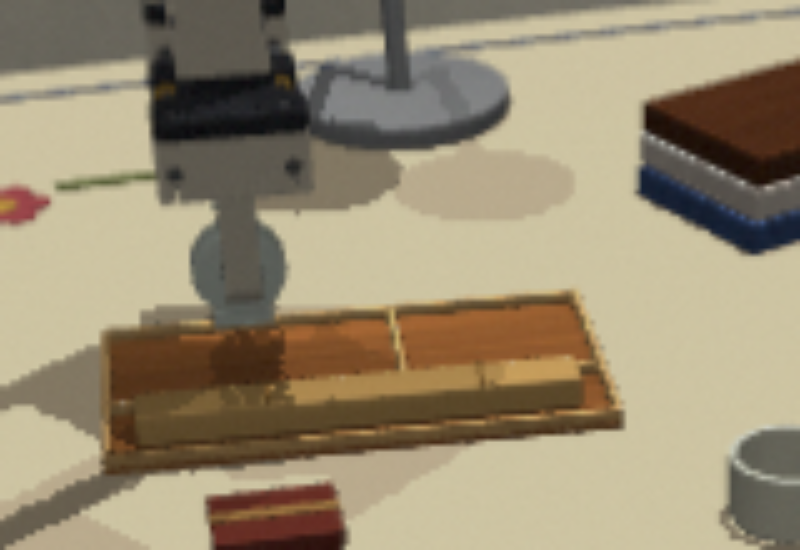

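>>> step_arm(
  moves=[
    [[0.05,0.04,0.2,0,0,0],[0,0,0.25,0,0,0],[0,0,0.2,0,0,0],[0,0,0.1,0,0,0],[0,0,0.07,0,0,0],[0,0,0.03,0,0,0],[0,0,0,0,0,0],[0,0,0,0,0,0],[0,0,0,0,0,0]],
  ],
)

```text
t: 18.17
tool_pos: [0.4524, 0.3631, 0.0225]
ee_rot: [0.741, 0.671, 0.0, 0.0]
wrist_force: [-0.2, -0.3, -0.8]
gripper_width: 0.234
```

```bash
python3 - <<'E'
from h import *
go(452,362.6,20.1,1.469)
E
```

```text
t 18.17 tcp [452.4 363.1  22.5] th 1.4711 tilt [0.0004 0.0003] w 21.8 F [-0.2 -0.3 -0.8]
turn z 0.0021 shift now [-0.019 -0.013  0.079]
shift after turn [-0.019 -0.013  0.079]
```

>>> step_arm(
  moves=[
    [[0,0,0.04,0,0,0],[0,0,0.03,0,0,0],[0,0,0,0,0,0],[0,0,0,0,0,0],[0,0,0,0,0,0]],
  ],
  grip_force=8,
)

```text
t: 18.58
tool_pos: [0.4523, 0.363, 0.0202]
ee_rot: [0.741, 0.671, 0.0, 0.0]
wrist_force: [-0.3, 0.0, -0.6]
gripper_width: 0.241
```

>>> step_arm(
  moves=[
    [[0,0,0,0,0,0],[0,0,0,0,0,0],[0,0,0,0,0,0],[0,0,0,0,0,0]],
  ],
  claw=0.55,
)

```text
t: 18.92
tool_pos: [0.4522, 0.363, 0.0201]
ee_rot: [0.741, 0.671, -0.0, -0.0]
wrist_force: [-0.3, -0.2, 0.1]
gripper_width: 0.438
```

>>> step_arm(
  moves=[
    [[0,0,-0.2,0,0,0],[0,0,-0.5,0,0,0],[0,0,-0.9,0,0,0],[0,0,-0.9,0,0,0],[0,0,-0.7,0,0,0],[0,0,-0.2,0,0,0],[0,0,0,0,0,0]],
  ],
)

```text
t: 19.5
tool_pos: [0.4538, 0.364, 0.1248]
ee_rot: [0.741, 0.671, 0.002, 0.0]
wrist_force: [-0.5, 1.1, 0.7]
gripper_width: 0.452
```

```bash
python3 - <<'E'
from h import *
go(666,141.8,125,1.571)
c=snap("side",10); cv2.imwrite(f'pics/side10c.png',cv2.resize(c["frame"][80:190,160:320,::-1],None,fx=5,fy=5))
E
```

```text
t 19.5 tcp [453.8 364.  124.8] th 1.4711 tilt [0.0041 0.0027] w 42.1 F [-0.5  1.1  0.7]
turn z -0.0999 shift now [-6.666e+00  7.777e+00  3.000e-03]
shift after turn [-7.409e+00  7.073e+00  3.000e-03]
```

View pics/side10c.png

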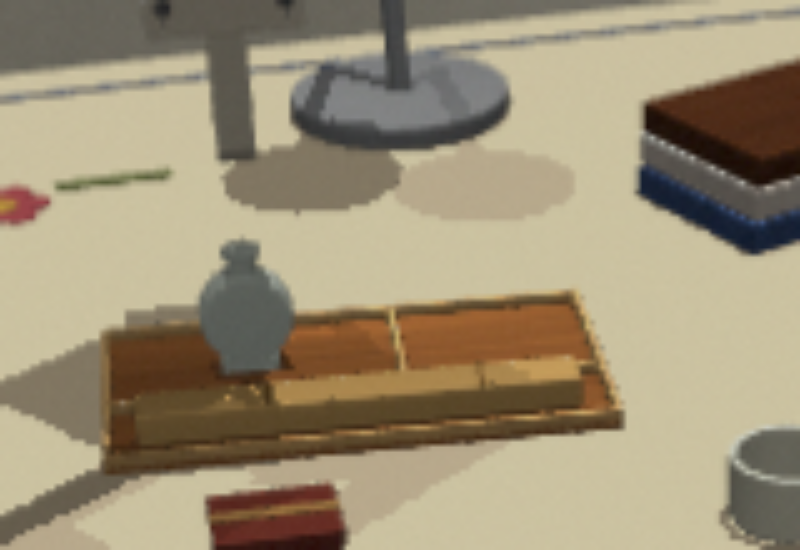

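>>> step_arm(
  moves=[
    [[0,0,0,0,0,-0.1],[-0.4,0.4,0,0,0,0],[-0.7,0.67,0,0,0,0],[-0.8,0.76,0,0,0,0],[-0.8,0.76,0,0,0,0],[-0.8,0.76,0,0,0,0],[-0.8,0.76,0,0,0,0],[-0.8,0.76,0,0,0,0],[-0.8,0.76,0,0,0,0],[-0.7,0.67,0,0,0,0],[-0.5,0.48,0,0,0,0],[-0.3,0.29,0,0,0,0]],
  ],
  claw=0,
)

```text
t: 20.55
tool_pos: [0.6643, 0.1384, 0.1189]
ee_rot: [0.708, 0.706, -0.002, -0.001]
wrist_force: [0.1, 0.6, -0.6]
gripper_width: 0.993
```

>>> step_arm(
  moves=[
    [[0,0,0.4,0,0,0],[0,0,0.8,0,0,0],[0,0,0.7,0,0,0],[0,0,0.4,0,0,0],[0,0,0,0,0,0],[0,0,0,0,0,0]],
  ],
)

```text
t: 21.05
tool_pos: [0.6626, 0.1418, 0.0514]
ee_rot: [0.707, 0.708, -0.001, -0.001]
wrist_force: [0.1, 0.7, 0.4]
gripper_width: 0.998
```

```bash
python3 - <<'E'
from h import *
go(666,141.8,14,1.571)
c=snap("side",11); cv2.imwrite(f'pics/side11c.png',cv2.resize(c["frame"][100:210,240:400,::-1],None,fx=5,fy=5))
E
```

```text
t 21.05 tcp [662.6 141.8  51.4] th 1.572 tilt [-0.0032 -0.0003] w 92.8 F [0.1 0.7 0.4]
turn z 0.001 shift now [0.    0.116 1.246]
shift after turn [0.    0.116 1.246]
```

View pics/side11c.png

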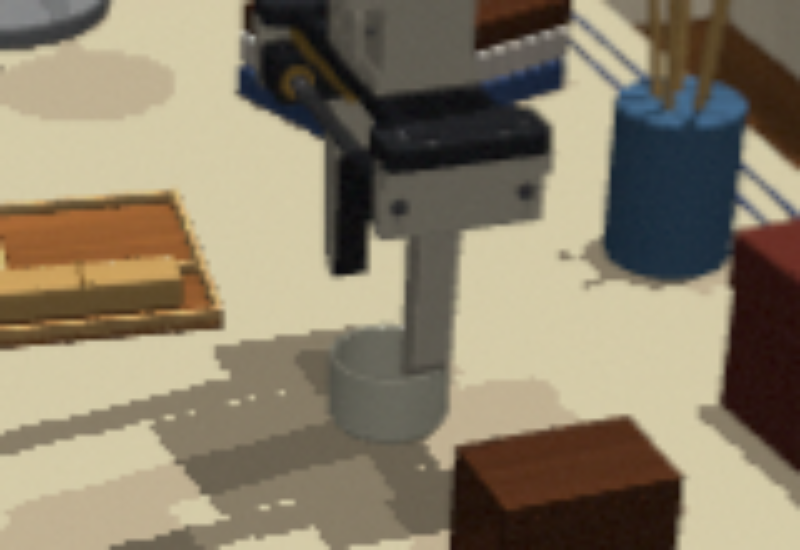

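>>> step_arm(
  moves=[
    [[0,0.08,0.3,0,0,0],[0,0,0.4,0,0,0],[0,0,0.3,0,0,0],[0,0,0.15,0,0,0],[0,0,0.05,0,0,0],[0,0,0,0,0,0],[0,0,0,0,0,0]],
  ],
)

```text
t: 21.68
tool_pos: [0.6669, 0.141, 0.0171]
ee_rot: [0.707, 0.707, 0.0, 0.0]
wrist_force: [0.5, 0.1, -0.1]
gripper_width: 0.997
```

>>> step_arm(
  moves=[
    [[0,0,0,0,0,0],[0,0,0,0,0,0],[0,0,0,0,0,0],[0,0,0,0,0,0],[0,0,0,0,0,0],[0,0,0,0,0,0],[0,0,0,0,0,0],[0,0,0,0,0,0],[0,0,0,0,0,0]],
  ],
  claw=0.6,
  grip_force=6,
)

```text
t: 22.43
tool_pos: [0.6668, 0.1411, 0.0171]
ee_rot: [0.707, 0.707, 0.0, -0.0]
wrist_force: [-0.5, -0.1, 2.0]
gripper_width: 0.592
```

```bash
python3 - <<'E'
from h import *
go(666,141.8,14,1.571)
E
```

```text
t 22.43 tcp [666.8 141.1  17.1] th 1.571 tilt [-0.      0.0001] w 55.0 F [-0.5 -0.1  2. ]
turn z 0.0 shift now [ 0.025 -0.026  0.103]
shift after turn [ 0.025 -0.026  0.103]
```

>>> step_arm(
  moves=[
    [[0,0,0,0,0,0],[0,0,0,0,0,0],[0,0,-0.15,0,0,0],[0,0,-0.3,0,0,0],[0,0,-0.6,0,0,0],[0,0,-0.8,0,0,0],[0,0,-0.8,0,0,0],[0,0,-0.5,0,0,0],[0,0,-0.2,0,0,0],[0,0,0,0,0,0]],
  ],
  claw=1,
  grip_force=25,
)

```text
t: 23.27
tool_pos: [0.6682, 0.1412, 0.1201]
ee_rot: [0.707, 0.707, 0.002, 0.001]
wrist_force: [0.1, 0.3, -1.5]
gripper_width: 0.59
```

>>> step_arm(
  moves=[
    [[-0.2,-0.09,0,0,0,0],[-0.5,-0.22,0,0,0,0],[-0.8,-0.35,0,0,0,0],[-0.95,-0.41,0,0,0,0],[-0.95,-0.41,0,0,0,0],[-0.95,-0.41,0,0,0,0],[-0.95,-0.41,0,0,0,0],[-0.95,-0.41,0,0,0,0],[-0.95,-0.41,0,0,0,0],[-0.95,-0.41,0,0,0,0],[-0.95,-0.41,0,0,0,0],[-0.95,-0.41,0,0,0,0]],
  ],
)

```text
t: 24.27
tool_pos: [0.5338, -0.1615, 0.1151]
ee_rot: [0.707, 0.707, -0.001, -0.002]
wrist_force: [-0.2, -1.0, -1.1]
gripper_width: 0.588
```

>>> step_arm(
  moves=[
    [[-0.95,-0.41,0,0,0,0],[-0.95,-0.41,0,0,0,0],[-0.95,-0.41,0,0,0,0],[-0.95,-0.41,0,0,0,0],[-0.9,-0.39,0,0,0,0],[-0.6,-0.27,0,0,0,0],[-0.4,-0.17,0,0,0,0],[-0.2,-0.09,0,0,0,0],[0,0,0,0,0,0]],
  ],
)

```text
t: 25.02
tool_pos: [0.4584, -0.3379, 0.1163]
ee_rot: [0.708, 0.707, -0.0, -0.001]
wrist_force: [0.2, 0.5, -0.7]
gripper_width: 0.585
```

```bash
python3 - <<'E'
from h import *
go(455,-344,55,1.571)
c=snap("side",12); cv2.imwrite(f'pics/side12c.png',cv2.resize(c["frame"][200:420,180:460,::-1],None,fx=2.7,fy=2.7))
E
```

```text
t 25.02 tcp [ 458.4 -337.9  116.3] th 1.5695 tilt [-0.0016  0.0013] w 54.4 F [ 0.2  0.5 -0.7]
turn z -0.0015 shift now [-0.206 -0.11   2.042]
shift after turn [-0.206 -0.111  2.042]
```

View pics/side12c.png

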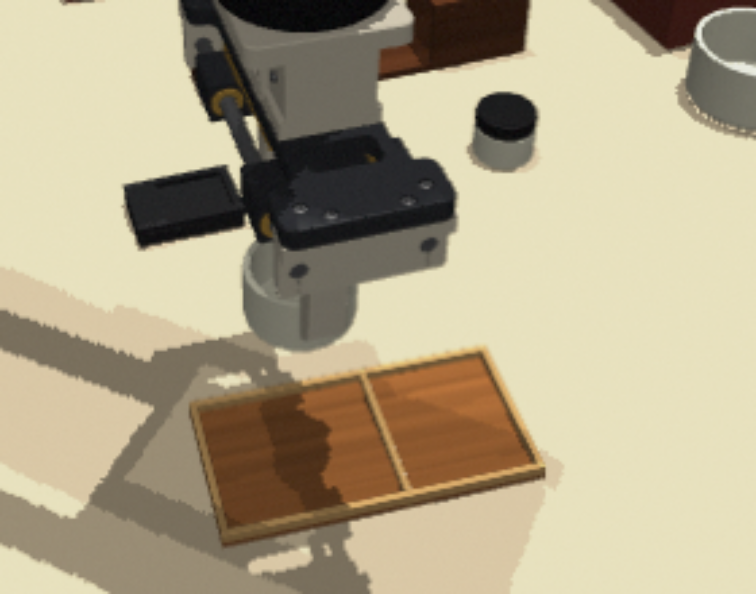

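>>> step_arm(
  moves=[
    [[-0.2,-0.12,0.3,0,0,0],[0,0,0.6,0,0,0],[0,0,0.6,0,0,0],[0,0,0.5,0,0,0],[0,0,0.3,0,0,0],[0,0,0.2,0,0,0],[0,0,0.2,0,0,0],[0,0,0.1,0,0,0],[0,0,0,0,0,0],[0,0,0,0,0,0]],
  ],
)

```text
t: 25.9
tool_pos: [0.4564, -0.3438, 0.0341]
ee_rot: [0.707, 0.707, 0.0, 0.0]
wrist_force: [-0.0, -0.6, -1.6]
gripper_width: 0.589
```

```bash
python3 - <<'E'
from h import *
go(455,-344,21.1,1.571)
c=snap("side",13); cv2.imwrite(f'pics/side13c.png',cv2.resize(c["frame"][200:420,180:460,::-1],None,fx=2.7,fy=2.7))
E
```

```text
t 25.9 tcp [ 456.4 -343.8   34.1] th 1.5711 tilt [ 0.0007 -0.0006] w 54.7 F [-0.  -0.6 -1.6]
turn z 0.0001 shift now [-0.007 -0.047  0.434]
shift after turn [-0.007 -0.047  0.434]
```

View pics/side13c.png

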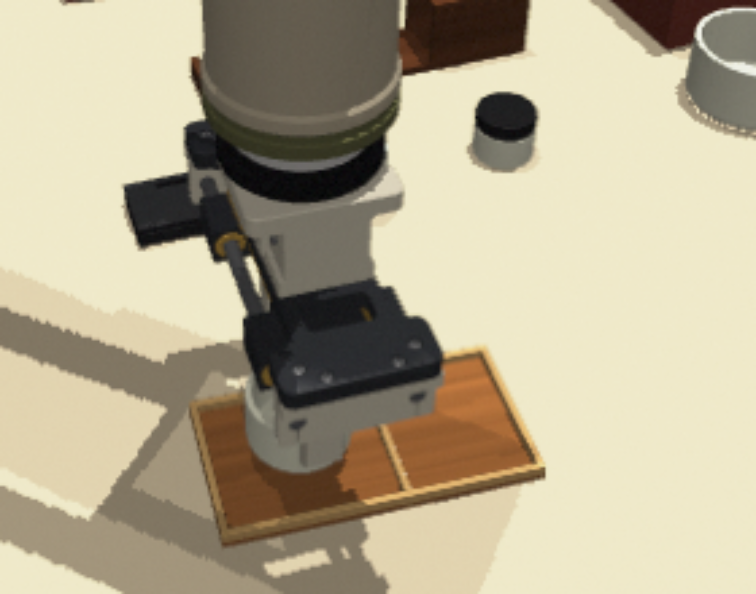

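>>> step_arm(
  moves=[
    [[0,-0.04,0.15,0,0,0],[0,0,0.12,0,0,0],[0,0,0.06,0,0,0],[0,0,0.04,0,0,0],[0,0,0,0,0,0],[0,0,0,0,0,0],[0,0,0,0,0,0]],
  ],
)

```text
t: 26.53
tool_pos: [0.4548, -0.3436, 0.0225]
ee_rot: [0.707, 0.707, 0.0, 0.0]
wrist_force: [-0.8, 0.3, -0.3]
gripper_width: 0.591
```

```bash
python3 - <<'E'
from h import *
go(455,-344,21.1,1.571)
E
```

```text
t 26.53 tcp [ 454.8 -343.6   22.5] th 1.571 tilt [ 0.0001 -0.0001] w 55.0 F [-0.8  0.3 -0.3]
turn z -0.0 shift now [-0.013  0.005  0.048]
shift after turn [-0.013  0.005  0.048]
```

Lower the last bit, release, rise and look.

>>> step_arm(
  moves=[
    [[0,0,0.03,0,0,0],[0,0,0.02,0,0,0],[0,0,0,0,0,0],[0,0,0,0,0,0],[0,0,0,0,0,0]],
  ],
  grip_force=8,
)

```text
t: 26.95
tool_pos: [0.4549, -0.3437, 0.0211]
ee_rot: [0.707, 0.707, 0.0, 0.0]
wrist_force: [0.9, -0.2, 0.3]
gripper_width: 0.588
```

>>> step_arm(
  moves=[
    [[0,0,0,0,0,0],[0,0,0,0,0,0],[0,0,0,0,0,0],[0,0,0,0,0,0]],
  ],
  claw=0.15,
)

```text
t: 27.28
tool_pos: [0.4547, -0.3435, 0.0209]
ee_rot: [0.707, 0.707, -0.0, -0.0]
wrist_force: [-0.4, -0.4, -1.0]
gripper_width: 0.817
```

>>> step_arm(
  moves=[
    [[0,0,-0.2,0,0,0],[0,0,-0.5,0,0,0],[0,0,-0.9,0,0,0],[0,0,-0.9,0,0,0],[0,0,-0.7,0,0,0],[0,0,-0.2,0,0,0],[0,0,0,0,0,0]],
  ],
  claw=0,
)

```text
t: 27.87
tool_pos: [0.4561, -0.3448, 0.1257]
ee_rot: [0.707, 0.707, 0.0, 0.002]
wrist_force: [-0.9, -1.1, -0.0]
gripper_width: 0.998
```

```bash
python3 - <<'E'
from h import *
go(551.5,-161.5,125,1.571)
c=snap("side",14); cv2.imwrite(f'pics/side14c.png',cv2.resize(c["frame"][200:420,180:460,::-1],None,fx=2.7,fy=2.7))
E
```

```text
t 27.87 tcp [ 456.1 -344.8  125.7] th 1.571 tilt [ 0.0036 -0.0032] w 92.8 F [-0.9 -1.1 -0. ]
turn z 0.0 shift now [6.108 3.181 0.014]
shift after turn [6.108 3.181 0.014]
```

View pics/side14c.png

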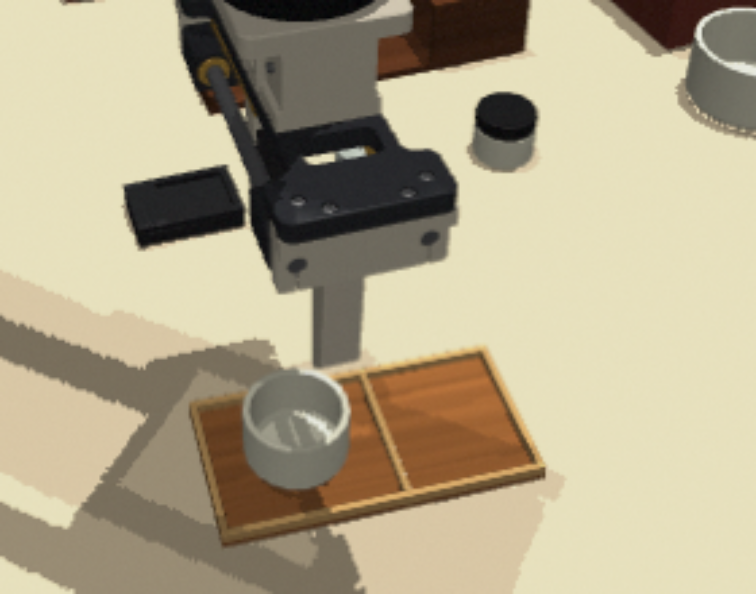

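>>> step_arm(
  moves=[
    [[0.4,0.21,0,0,0,0],[0.8,0.42,0,0,0,0],[0.95,0.5,0,0,0,0],[0.95,0.5,0,0,0,0],[0.95,0.5,0,0,0,0],[0.95,0.49,0,0,0,0],[0.7,0.36,0,0,0,0],[0.4,0.2,0,0,0,0],[0,0,0.4,0,0,0],[0,0,0.6,0,0,0],[0,0,0.2,0,0,0],[0,0,0,0,0,0]],
  ],
)

```text
t: 28.92
tool_pos: [0.5473, -0.1603, 0.0831]
ee_rot: [0.707, 0.707, -0.001, -0.003]
wrist_force: [-0.3, -0.5, -0.3]
gripper_width: 1.001
```

```bash
python3 - <<'E'
from h import *
go(551.7,-161.5,16,1.571)
c=snap("side",15); cv2.imwrite(f'pics/side15c.png',cv2.resize(c["frame"][160:320,220:420,::-1],None,fx=3.7,fy=3.7))
E
```

```text
t 28.92 tcp [ 547.3 -160.3   83.1] th 1.5703 tilt [-0.006  0.002] w 93.1 F [-0.3 -0.5 -0.3]
turn z -0.0007 shift now [-0.044  0.161  2.237]
shift after turn [-0.045  0.161  2.237]
```

View pics/side15c.png

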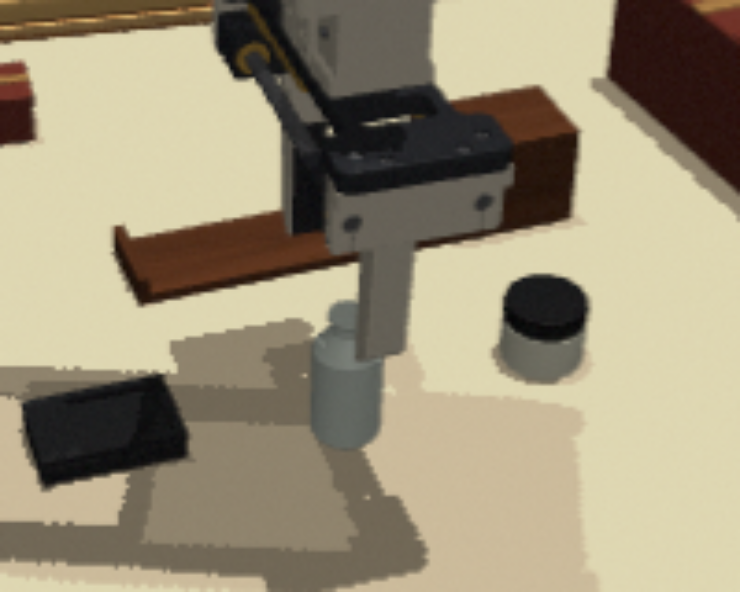

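>>> step_arm(
  moves=[
    [[0,0.08,0.1,0,0,0],[0,0,0.4,0,0,0],[0,0,0.6,0,0,0],[0,0,0.5,0,0,0],[0,0,0.35,0,0,0],[0,0,0.2,0,0,0],[0,0,0.05,0,0,0],[0,0,0,0,0,0],[0,0,0,0,0,0],[0,0,0,0,0,0]],
  ],
)

```text
t: 29.8
tool_pos: [0.5534, -0.1608, 0.022]
ee_rot: [0.707, 0.707, 0.0, 0.001]
wrist_force: [-0.2, 0.1, 0.9]
gripper_width: 0.999
```

```bash
python3 - <<'E'
from h import *
go(551.7,-161.5,16,1.571)
E
```

```text
t 29.8 tcp [ 553.4 -160.8   22. ] th 1.5711 tilt [ 0.0017 -0.0007] w 92.9 F [-0.2  0.1  0.9]
turn z 0.0001 shift now [-0.022 -0.057  0.201]
shift after turn [-0.022 -0.057  0.201]
```

>>> step_arm(
  moves=[
    [[-0.02,-0.04,0.1,0,0,0],[0,0,0.05,0,0,0],[0,0,0,0,0,0],[0,0,0,0,0,0]],
  ],
)

```text
t: 30.13
tool_pos: [0.5512, -0.1611, 0.0164]
ee_rot: [0.707, 0.707, -0.0, -0.0]
wrist_force: [0.6, 1.3, 0.1]
gripper_width: 0.997
```

>>> step_arm(
  moves=[
    [[0,0,0,0,0,0],[0,0,0,0,0,0],[0,0,0,0,0,0],[0,0,0,0,0,0],[0,0,0,0,0,0],[0,0,0,0,0,0],[0,0,0,0,0,0],[0,0,0,0,0,0],[0,0,0,0,0,0],[0,0,0,0,0,0],[0,0,0,0,0,0],[0,0,0,0,0,0]],
  ],
  claw=0.75,
  grip_force=6,
)

```text
t: 31.13
tool_pos: [0.5513, -0.1611, 0.0165]
ee_rot: [0.707, 0.707, -0.0, 0.0]
wrist_force: [-0.3, -0.0, -0.1]
gripper_width: 0.365
```

```bash
python3 - <<'E'
from h import *
go(551.7,-161.5,16,1.571)
c=snap("side",16); cv2.imwrite(f'pics/side16c.png',cv2.resize(c["frame"][160:320,220:420,::-1],None,fx=3.7,fy=3.7))
E
```

```text
t 31.13 tcp [ 551.3 -161.1   16.5] th 1.571 tilt [ 0. -0.] w 34.0 F [-0.3 -0.  -0.1]
turn z 0.0 shift now [-0.012  0.012  0.015]
shift after turn [-0.012  0.012  0.015]
```

View pics/side16c.png

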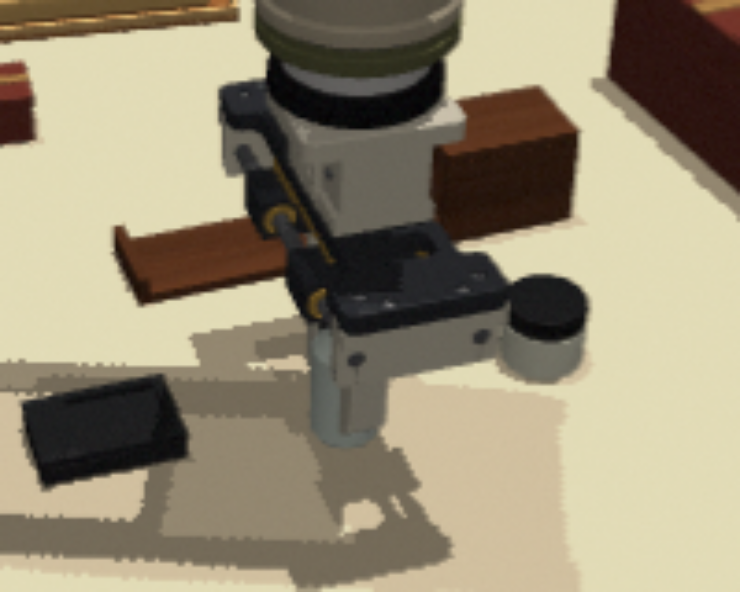

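>>> step_arm(
  moves=[
    [[0,0,0,0,0,0],[0,0,0,0,0,0],[0,0,-0.15,0,0,0],[0,0,-0.3,0,0,0],[0,0,-0.6,0,0,0],[0,0,-0.7,0,0,0],[0,0,-0.7,0,0,0],[0,0,-0.4,0,0,0],[0,0,-0.15,0,0,0],[0,0,0,0,0,0]],
  ],
  claw=1,
  grip_force=20,
)

```text
t: 32.02
tool_pos: [0.5524, -0.1615, 0.1082]
ee_rot: [0.707, 0.707, 0.001, 0.001]
wrist_force: [-0.0, 1.0, -1.0]
gripper_width: 0.359
```

>>> step_arm(
  moves=[
    [[-0.3,-0.02,0,0,0,0],[-0.6,-0.04,0,0,0,0],[-0.9,-0.06,0,0,0,0],[-0.9,-0.06,0,0,0,0],[-0.9,-0.06,0,0,0,0],[-0.9,-0.06,0,0,0,0],[-0.8,-0.05,0,0,0,0],[-0.6,-0.04,0,0,0,0],[-0.3,-0.02,0,0,0,0],[0,0,0,0,0,0],[0,0,0,0,0,0]],
  ],
)

```text
t: 32.93
tool_pos: [0.5383, -0.3467, 0.105]
ee_rot: [0.707, 0.707, 0.0, -0.001]
wrist_force: [0.2, 0.2, -0.4]
gripper_width: 0.361
```

```bash
python3 - <<'E'
from h import *
go(538.9,-347,20.5,1.571)
c=snap("side",17); cv2.imwrite(f'pics/side17c.png',cv2.resize(c["frame"][200:420,180:460,::-1],None,fx=2.7,fy=2.7))
E
```

```text
t 32.93 tcp [ 538.3 -346.7  105. ] th 1.5701 tilt [-0.0016  0.0016] w 33.6 F [ 0.2  0.2 -0.4]
turn z -0.0009 shift now [-0.014  0.023  2.818]
shift after turn [-0.014  0.023  2.818]
```

View pics/side17c.png

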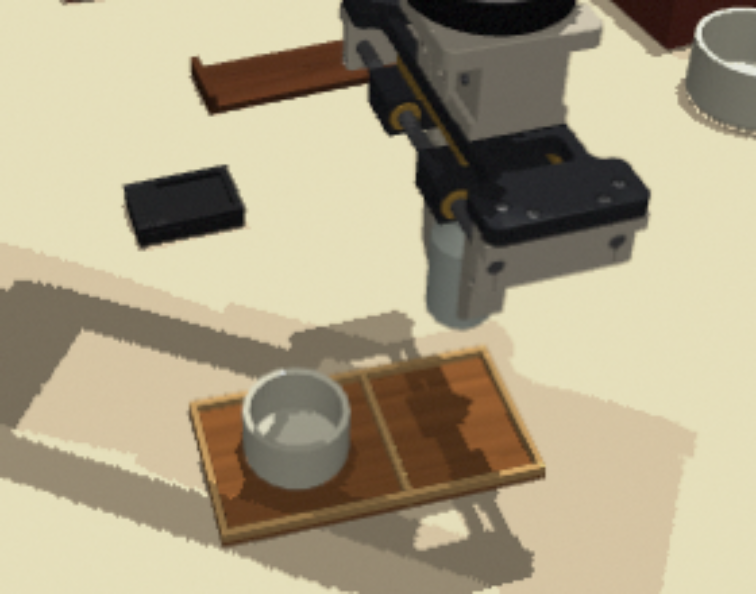

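>>> step_arm(
  moves=[
    [[0,0,0.3,0,0,0],[0,0,0.5,0,0,0],[0,0,0.6,0,0,0],[0,0,0.5,0,0,0],[0,0,0.35,0,0,0],[0,0,0.2,0,0,0],[0,0,0.12,0,0,0],[0,0,0.06,0,0,0],[0,0,0,0,0,0],[0,0,0,0,0,0],[0,0,0,0,0,0]],
  ],
)

```text
t: 33.9
tool_pos: [0.5397, -0.3476, 0.0286]
ee_rot: [0.707, 0.707, 0.0, 0.001]
wrist_force: [-0.4, 0.3, -0.3]
gripper_width: 0.362
```

```bash
python3 - <<'E'
from h import *
go(538.9,-347,20.5,1.571)
E
```

```text
t 33.9 tcp [ 539.7 -347.6   28.6] th 1.571 tilt [ 0.0014 -0.001 ] w 33.7 F [-0.4  0.3 -0.3]
turn z -0.0 shift now [ 0.021 -0.027  0.27 ]
shift after turn [ 0.021 -0.027  0.27 ]
```

>>> step_arm(
  moves=[
    [[0,0,0.08,0,0,0],[0,0,0.08,0,0,0],[0,0,0.05,0,0,0],[0,0,0,0,0,0],[0,0,0,0,0,0],[0,0,0,0,0,0]],
  ],
)

```text
t: 34.4
tool_pos: [0.5391, -0.3471, 0.0212]
ee_rot: [0.707, 0.707, -0.0, -0.0]
wrist_force: [0.8, 0.3, -1.0]
gripper_width: 0.361
```

>>> step_arm(
  moves=[
    [[0,0,0.02,0,0,0],[0,0,0,0,0,0],[0,0,0,0,0,0]],
  ],
  grip_force=8,
)

```text
t: 34.65
tool_pos: [0.5391, -0.3471, 0.0206]
ee_rot: [0.707, 0.707, 0.0, -0.0]
wrist_force: [-0.6, 0.2, -0.3]
gripper_width: 0.362
```

>>> step_arm(
  moves=[
    [[0,0,0,0,0,0],[0,0,0,0,0,0],[0,0,0,0,0,0],[0,0,0,0,0,0]],
  ],
  claw=0.4,
)

```text
t: 34.98
tool_pos: [0.5392, -0.3472, 0.0208]
ee_rot: [0.707, 0.707, 0.0, 0.0]
wrist_force: [1.0, -1.7, -0.2]
gripper_width: 0.586
```

>>> step_arm(
  moves=[
    [[0,0,-0.2,0,0,0],[0,0,-0.5,0,0,0],[0,0,-0.9,0,0,0],[0,0,-0.9,0,0,0],[0,0,-0.7,0,0,0],[0,0,-0.2,0,0,0],[0,0,0,0,0,0]],
  ],
)

```text
t: 35.57
tool_pos: [0.5408, -0.3485, 0.1267]
ee_rot: [0.707, 0.707, 0.0, 0.003]
wrist_force: [0.8, -0.7, 0.1]
gripper_width: 0.601
```

```bash
python3 - <<'E'
from h import *
go(664.8,-135.2,70,1.571)
c=snap("side",18); cv2.imwrite(f'pics/side18c.png',cv2.resize(c["frame"][200:420,180:460,::-1],None,fx=2.7,fy=2.7))
E
```

```text
t 35.57 tcp [ 540.8 -348.5  126.7] th 1.571 tilt [ 0.0049 -0.0037] w 55.9 F [ 0.8 -0.7  0.1]
turn z 0.0 shift now [7.115 4.124 1.883]
shift after turn [7.115 4.124 1.883]
```

View pics/side18c.png

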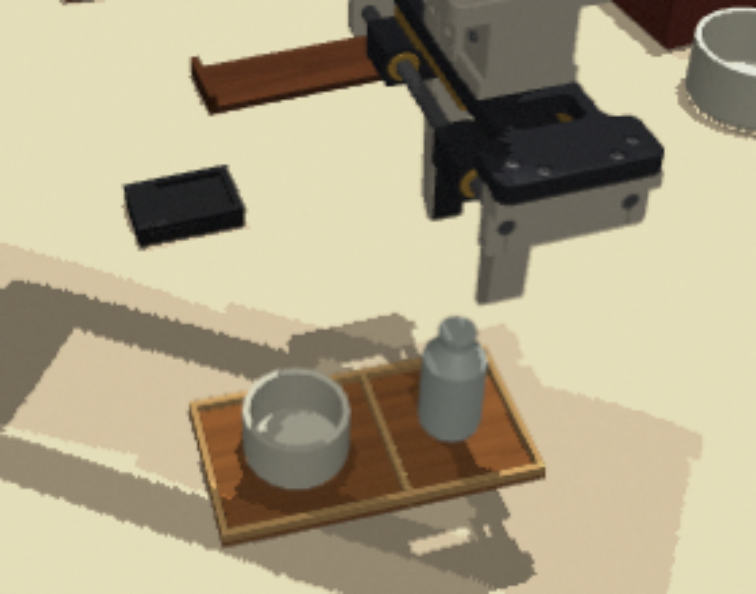

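>>> step_arm(
  moves=[
    [[0.4,0.24,0,0,0,0],[0.8,0.47,0,0,0,0],[0.95,0.56,0,0,0,0],[0.95,0.56,0,0,0,0],[0.95,0.56,0,0,0,0],[0.95,0.56,0,0,0,0],[0.9,0.53,0,0,0,0],[0.7,0.42,0,0,0,0],[0.47,0.3,0,0,0,0],[0,0,0.5,0,0,0],[0,0,0.8,0,0,0],[0,0,0.5,0,0,0]],
  ],
  claw=0,
)

```text
t: 36.62
tool_pos: [0.6633, -0.1347, 0.0647]
ee_rot: [0.707, 0.707, -0.001, -0.002]
wrist_force: [-0.4, -0.3, -1.4]
gripper_width: 0.997
```

>>> step_arm(
  moves=[
    [[0,0,0,0,0,0],[0,0,0,0,0,0],[0,0,0,0,0,0]],
  ],
)

```text
t: 36.87
tool_pos: [0.6648, -0.1358, 0.0689]
ee_rot: [0.707, 0.707, -0.0, -0.0]
wrist_force: [1.1, -0.7, 0.8]
gripper_width: 1.001
```

```bash
python3 - <<'E'
from h import *
go(664.6,-135.1,15,1.571)
c=snap("side",19); cv2.imwrite(f'pics/side19c.png',cv2.resize(c["frame"][160:320,260:460,::-1],None,fx=3.7,fy=3.7))
E
```

```text
t 36.87 tcp [ 664.8 -135.8   68.9] th 1.57 tilt [-0.0002 -0.    ] w 93.1 F [ 1.1 -0.7  0.8]
turn z -0.001 shift now [ 0.022 -0.008  1.795]
shift after turn [ 0.022 -0.008  1.795]
```

View pics/side19c.png

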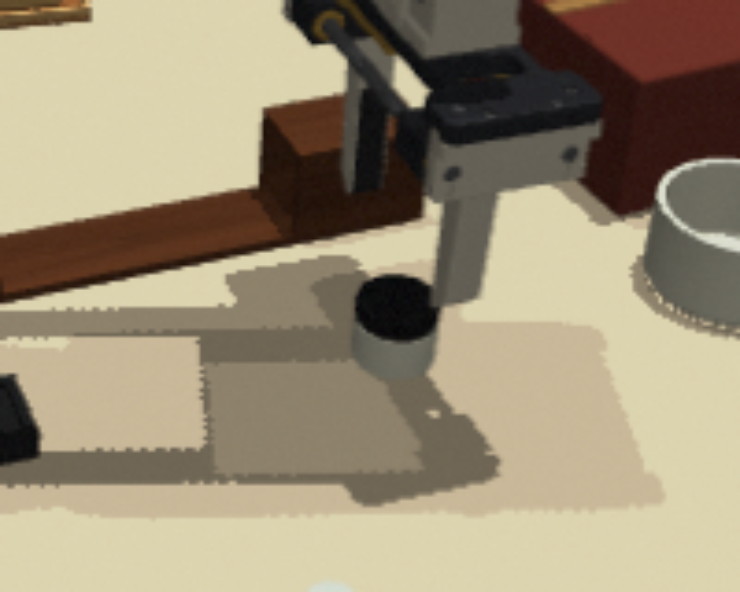

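>>> step_arm(
  moves=[
    [[0,0,0.3,0,0,0],[0,0,0.5,0,0,0],[0,0,0.5,0,0,0],[0,0,0.3,0,0,0],[0,0,0.15,0,0,0],[0,0,0.03,0,0,0],[0,0,0,0,0,0],[0,0,0,0,0,0],[0,0,0,0,0,0]],
  ],
)

```text
t: 37.67
tool_pos: [0.6658, -0.1352, 0.0162]
ee_rot: [0.707, 0.707, 0.0, 0.001]
wrist_force: [-0.8, 1.0, 0.2]
gripper_width: 0.995
```

>>> step_arm(
  moves=[
    [[0,0,0,0,0,0],[0,0,0,0,0,0],[0,0,0,0,0,0],[0,0,0,0,0,0],[0,0,0,0,0,0],[0,0,0,0,0,0],[0,0,0,0,0,0],[0,0,0,0,0,0],[0,0,0,0,0,0],[0,0,0,0,0,0],[0,0,0,0,0,0],[0,0,0,0,0,0]],
  ],
  claw=0.7,
  grip_force=6,
)

```text
t: 38.67
tool_pos: [0.665, -0.135, 0.0152]
ee_rot: [0.707, 0.707, -0.0, -0.0]
wrist_force: [-0.4, -0.5, 0.1]
gripper_width: 0.451
```

```bash
python3 - <<'E'
from h import *
go(664.6,-135.1,15,1.571)
E
```

```text
t 38.67 tcp [ 665.  -135.    15.2] th 1.571 tilt [-0.0001 -0.    ] w 41.9 F [-0.4 -0.5  0.1]
turn z -0.0 shift now [-0.002 -0.013  0.007]
shift after turn [-0.002 -0.013  0.007]
```

>>> step_arm(
  moves=[
    [[0,0,0,0,0,0],[0,0,0,0,0,0],[0,0,-0.15,0,0,0],[0,0,-0.3,0,0,0],[0,0,-0.6,0,0,0],[0,0,-0.8,0,0,0],[0,0,-0.8,0,0,0],[0,0,-0.4,0,0,0],[0,0,-0.2,0,0,0],[0,0,0,0,0,0]],
  ],
  claw=1,
  grip_force=25,
)

```text
t: 39.5
tool_pos: [0.6662, -0.1353, 0.115]
ee_rot: [0.707, 0.707, 0.001, 0.002]
wrist_force: [0.1, -1.1, -1.0]
gripper_width: 0.45
```

>>> step_arm(
  moves=[
    [[0.2,-0.04,0,0,0,0],[0.5,-0.09,0,0,0,0],[0.8,-0.15,0,0,0,0],[0.95,-0.17,0,0,0,0],[0.95,-0.17,0,0,0,0],[0.95,-0.17,0,0,0,0],[0.95,-0.17,0,0,0,0],[0.95,-0.17,0,0,0,0],[0.95,-0.17,0,0,0,0],[0.95,-0.17,0,0,0,0],[0.95,-0.17,0,0,0,0],[0.95,-0.17,0,0,0,0]],
  ],
)

```text
t: 40.5
tool_pos: [0.6082, 0.1688, 0.1106]
ee_rot: [0.707, 0.707, -0.001, -0.001]
wrist_force: [0.5, 0.9, -0.2]
gripper_width: 0.448
```

>>> step_arm(
  moves=[
    [[0.95,-0.17,0,0,0,0],[0.95,-0.17,0,0,0,0],[0.95,-0.17,0,0,0,0],[0.95,-0.17,0,0,0,0],[0.95,-0.17,0,0,0,0],[0.7,-0.13,0,0,0,0],[0.4,-0.09,0,0,0,0],[0.25,-0.05,0,0,0,0],[0,0,0,0,0,0],[0,0,0,0,0,0]],
  ],
)

```text
t: 41.33
tool_pos: [0.5766, 0.3489, 0.112]
ee_rot: [0.707, 0.707, -0.001, 0.0]
wrist_force: [1.0, 0.3, -0.3]
gripper_width: 0.447
```

```bash
python3 - <<'E'
from h import *
go(576.3,350,19.2,1.571)
c=snap("side",20); cv2.imwrite(f'pics/side20c.png',cv2.resize(c["frame"][60:220,160:360,::-1],None,fx=3.7,fy=3.7))
E
```

```text
t 41.33 tcp [576.6 348.9 112. ] th 1.5712 tilt [-0.0009 -0.001 ] w 41.6 F [ 1.   0.3 -0.3]
turn z 0.0002 shift now [ 0.039 -0.008  3.093]
shift after turn [ 0.039 -0.008  3.093]
```

View pics/side20c.png

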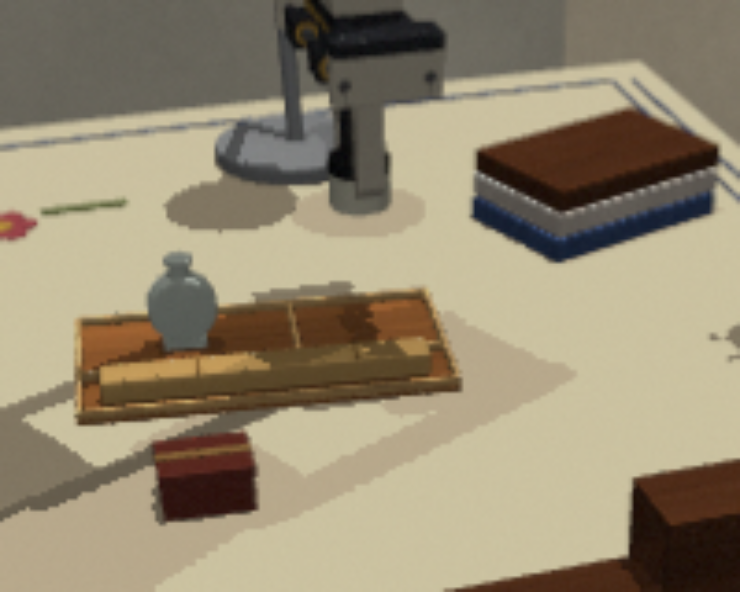

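>>> step_arm(
  moves=[
    [[0,0,0.3,0,0,0],[0,0,0.6,0,0,0],[0,0,0.6,0,0,0],[0,0,0.5,0,0,0],[0,0,0.4,0,0,0],[0,0,0.25,0,0,0],[0,0,0.12,0,0,0],[0,0,0.08,0,0,0],[0,0,0,0,0,0],[0,0,0,0,0,0],[0,0,0,0,0,0]],
  ],
)

```text
t: 42.3
tool_pos: [0.5777, 0.3499, 0.0284]
ee_rot: [0.707, 0.707, 0.001, 0.0]
wrist_force: [-0.2, -0.2, -0.6]
gripper_width: 0.445
```

```bash
python3 - <<'E'
from h import *
go(576.3,350,19.2,1.571)
E
```

```text
t 42.3 tcp [577.7 349.9  28.4] th 1.5711 tilt [0.0016 0.0008] w 41.4 F [-0.2 -0.2 -0.6]
turn z 0.0001 shift now [ 0.002 -0.049  0.307]
shift after turn [ 0.002 -0.049  0.307]
```

>>> step_arm(
  moves=[
    [[0,0,0.1,0,0,0],[0,0,0.08,0,0,0],[0,0,0.05,0,0,0],[0,0,0,0,0,0],[0,0,0,0,0,0],[0,0,0,0,0,0]],
  ],
)

```text
t: 42.8
tool_pos: [0.577, 0.3495, 0.0203]
ee_rot: [0.707, 0.707, -0.0, -0.0]
wrist_force: [-0.2, -0.6, -0.8]
gripper_width: 0.446
```

>>> step_arm(
  moves=[
    [[0,0,0.03,0,0,0],[0,0,0,0,0,0],[0,0,0,0,0,0]],
  ],
  grip_force=8,
)

```text
t: 43.05
tool_pos: [0.577, 0.3495, 0.0194]
ee_rot: [0.707, 0.707, -0.0, 0.0]
wrist_force: [0.0, -0.7, -0.8]
gripper_width: 0.452
```

>>> step_arm(
  moves=[
    [[0,0,0,0,0,0],[0,0,0,0,0,0],[0,0,0,0,0,0],[0,0,0,0,0,0]],
  ],
  claw=0.38,
)

```text
t: 43.38
tool_pos: [0.5771, 0.3495, 0.0196]
ee_rot: [0.707, 0.707, 0.0, 0.0]
wrist_force: [0.7, 0.3, -0.8]
gripper_width: 0.613
```

>>> step_arm(
  moves=[
    [[0,0,-0.2,0,0,0],[0,0,-0.5,0,0,0],[0,0,-0.9,0,0,0],[0,0,-0.9,0,0,0],[0,0,-0.9,0,0,0],[-0.8,-0.4,-0.9,0,0,0],[-0.9,-0.5,-0.4,0,0,0],[-0.9,-0.5,0,0,0,0],[-0.9,-0.5,0,0,0,0],[-0.9,-0.5,0,0,0,0],[-0.9,-0.5,0,0,0,0],[-0.9,-0.5,0,0,0,0]],
  ],
)

```text
t: 44.38
tool_pos: [0.4747, 0.1625, 0.1622]
ee_rot: [0.707, 0.707, 0.001, 0.001]
wrist_force: [-0.2, -0.5, 0.1]
gripper_width: 0.619
```

>>> step_arm(
  moves=[
    [[-0.9,-0.2,0,0,0,0],[-0.9,0,0,0,0,0],[-0.9,0,0,0,0,0],[-0.5,0,0,0,0,0],[0,0,0,0,0,0],[0,0,0,0,0,0]],
  ],
)

```text
t: 44.88
tool_pos: [0.4696, 0.0671, 0.1619]
ee_rot: [0.708, 0.706, 0.001, 0.001]
wrist_force: [-0.1, 1.3, -0.2]
gripper_width: 0.622
```

```bash
python3 - <<'E'
from h import *
go(576.3,350,19.2,1.571)
for n in("top","side"):
    c=snap(n,21); f=c["frame"]; P=cloud(c); x,y,z=P[...,0],P[...,1],P[...,2]
    by=-.002 if n=="top" else .0018
    def tf(p,C,a): d=np.array(p)-C; return np.round([np.cos(a)*d[0]+np.sin(a)*d[1],-np.sin(a)*d[0]+np.cos(a)*d[1]],4)
    L=(np.array([.499,.3306]),-.102); S=(np.array([.4909,-.3453]),-.037)
    def top(nm,cx,cy,r,z0,z1,F):
        m=(abs(x-cx)<r)&(abs(y-cy)<r)&(z>z0)&(z<z1); q=P[m]
        if len(q)<5: print(n,nm,"few");return
        (a,b),(w,h),an=cv2.minAreaRect((q[:,:2]*1000).astype(np.float32))
        print(n,nm,tf([a/1000,b/1000+by],*F),"size",round(w,1),round(h,1),round(an,1),"ztop",np.percentile(q[:,2],95).round(4))
    top("jar",.577,.349,.04,.03,.06,L); top("flask",.452,.363,.04,.06,.09,L)
    top("dish",.455,-.344,.045,.031,.06,S); top("bottle",.539,-.347,.035,.058,.09,S)
    top("ink",.44,-.137,.06,.012,.03,(np.zeros(2),0)); top("gift",.432,.16,.06,.025,.045,(np.zeros(2),0))
    hsv=cv2.cvtColor(f,cv2.COLOR_RGB2HSV)
    m=(z>.015)&(z<.03)&(abs(x-.495)<.13)&(abs(y-.289)<.04); q=P[m]
    (a,b),wh,an=cv2.minAreaRect((q[:,:2]*1000).astype(np.float32)); print(n,"wrist",tf([a/1000,b/1000+by],*L),wh,an,np.median(q[:,2]))
E
```

```text
t 44.88 tcp [469.6  67.1 161.9] th 1.569 tilt [0.0021 0.0004] w 57.8 F [-0.1  1.3 -0.2]
turn z -0.002 shift now [9.436 3.529 4.768]
shift after turn [9.429 3.548 4.768]
top jar [0.0752 0.0263] size 40.6 40.5 65.7 ztop 0.0436
top flask [-0.0493  0.0261] size 17.3 19.2 89.1 ztop 0.0725
top dish [-0.0352  0.0003] size 55.1 55.1 81.0 ztop 0.0409
top bottle [0.0486 0.0036] size 25.9 22.7 24.6 ztop 0.0762
top ink [ 0.4396 -0.1376] size 69.8 46.4 1.7 ztop 0.019
top gift [0.4279 0.1605] size 44.9 48.5 86.0 ztop 0.0351
top wrist [ 0.0012 -0.0351] (48.32013702392578, 251.91200256347656) 86.88965606689453 0.02148158013649737
side jar [0.0752 0.0264] size 40.0 41.4 70.2 ztop 0.042
side flask [-0.0521  0.0285] size 18.8 18.2 10.4 ztop 0.0708
side dish [-0.0363  0.0022] size 54.9 55.9 19.0 ztop 0.0391
side bottle [0.0483 0.0005] size 23.4 25.1 45.9 ztop 0.0745
side ink [ 0.4398 -0.1369] size 70.2 50.2 1.2 ztop 0.0173
side gift [0.4321 0.1608] size 49.7 57.7 88.8 ztop 0.0341
side wrist [-0.0003 -0.0253] (63.354766845703125, 218.76544189453125) 85.70503234863281 0.021644359018822
```

View pics/top21.png

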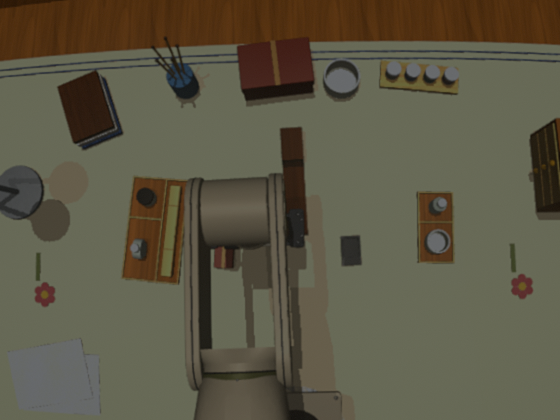

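View pics/side21.png

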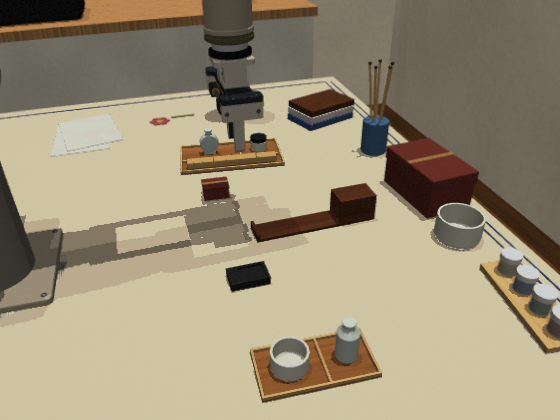

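```bash
python3 - <<'E'
from h import *
c=load("top",21); hsv=cv2.cvtColor(c["frame"],cv2.COLOR_RGB2HSV)
roi=np.zeros((420,560),bool); roi[182:280,158:184]=1
m=(roi&(hsv[...,0]>19)&(hsv[...,0]<35)&(hsv[...,1]>90)).astype(np.uint8)
m=cv2.morphologyEx(m,cv2.MORPH_OPEN,np.ones((3,3)))
ct=max(cv2.findContours(m,0,cv2.CHAIN_APPROX_NONE)[0],key=cv2.contourArea)
q=plane(c,ct.reshape(-1,2),.022)
(a,b),wh,an=cv2.minAreaRect((q[:,:2]*1000).astype(np.float32)); print(a,b-2,wh,an)
d=np.array([a-499,b-2-330.6]);t=-.102;print(np.cos(t)*d[0]+np.sin(t)*d[1],-np.sin(t)*d[0]+np.cos(t)*d[1])
E
```

```text
493.943115234375 288.8370666503906 (26.19485092163086, 217.26712036132812) 84.27685546875
-0.7781651337101918 -42.060779171591726
```

Every item measures within its limits, so I'm handing the job in.

```bash
python3 -c "
from cell import finish_job
print(finish_job())"
```

```text
the job is handed in; nothing more can be done
None
```

Both kits are made up and the job is handed in. It finished at about 45 s of the 128 s limit, and no verdict was reported.

I lifted the wrist rest about 19 mm over the rack lip, drew it out about 82 mm and laid it in its channel. Then I placed the flat bottle, water dish, round bottle and ink jar, lowering each one slowly until it was level with its tray floor before letting go.

Last camera checks, in each tray's own frame (mm):

| Item | Tray | x | y | Allowed x | Allowed y |
|---|---|---|---|---|---|
| Wrist rest | long | −1 | −42 | −15 to 15 | −56 to −28 |
| Flat bottle | long | −51 | 27 | −116 to 16 | −4 to 58 |
| Ink jar | long | 75 | 26 | 44 to 106 | 4 to 50 |
| Water dish | small | −36 | 1 | −58 to −14 | −16 to 16 |
| Round bottle | small | 48 | 2 | 27 to 69 | −27 to 27 |

- **Wrist rest:** it is parallel to the tray to within about 0.01 rad.
- **Upright:** everything looks upright in the pictures, and the measured top heights agree with the items standing on the tray floors; I did not measure tilt angles.
- **Bystanders:** the inkstone is unmoved. The side view puts the red-brown box where it was. The top view read it about 4 mm off, but there the arm covered part of the box.

**Checks that disagreed:**
- The two cameras differed by about 4 mm in y. I used roughly the midpoint, and the held wrist rest confirmed that was right.
- My first depth reading of the wrist rest in the tray mixed in neighbouring parts, giving y of −35 and −25 mm. I dropped it and used the colour-mask measurement in the table.

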